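Lay the viewer's mat for film night

ROBOT

A 7-joint arm with a two-finger parallel gripper is mounted at the origin on the work surface. World frame = base frame: x ahead of the robot, y to its left, z up, the work surface at z = 0. Lengths are in m, angles in degrees, forces in N, time in s.
With the tool pointing down it reaches from about 0.35 to 0.9 m from the base axis. Payload 7.2 kg.
Tool frame: the origin (TCP) lies midway between the tips of the shut fingers; the grasp point (between the pads) lies 19 mm behind it (bot.grip_point_offset is the distance from the TCP to the grasp point, in m); z points along the fingers, y is the line along which they close (so a half turn about z gives the same grasp; the last joint's range is limited). The gripper opens to 85 mm and grips with 20 to 120 N. Pads are 22 mm wide; open, the fingers measure 114 mm over their backs; the gripper's body (76 mm by 85 mm) begins 54 mm behind the grasp point. The pads swing forward as they close: fully open they stand 13 mm farther back than shut.
Start: joints at [62.67, 23.554, -0.728, 91.456, 0.321, 64.991, -4.71], TCP at [0.248, -0.574, 0.231] pointing down, gripper open.
Joint ranges: [-169.25, 169.25], [-16.82, 113.86], [-84.01, 82.57], [7.8, 145.47], [-59.2, 239.2], [7.22, 106.19], [-163.78, 163.78]. Speed limits (degrees/s): [136.94, 136.94, 172.46, 172.46, 180, 180, 180].

INTERFACE

Orientations are given as a 3x3 rotation matrix whose columns are the frame's x, y, z axes.
In Python, from rig import bot, grab_frame, camera_params, ticket gives the robot as it stands.
- The arm moves only by the tool jog_arm, never from a script. Its argument "series" is a list of rows, each a list of 6 numbers: the shift along the tool's x, y, z as a fraction of full scale, then the turn, a rotation vector about the tool's x, y, z as a fraction of full scale. A call has 1 to 12 rows; each row shifts and turns the commanded pose from where the row before left it, along the tool's axes as they then stand; what a row does not reach is not made up. Full scale, the value 1, is 0.03 m for a shift and 2 rad for a turn. A row lasts 1/10 s, in which the tool goes at most 50 mm and 8.59 degrees, less where a joint would pass 70% of its speed; a pose out of reach is approached as far as the arm can. A call with a number of a shift or a turn outside -1 to 1 is refused whole. A call with a gripper value outside its range is refused whole. "claw" is the opening, from 0 (shut) to 1 (fully open), set as the call begins (left out, the last holds). The fingers move at their own pace and stop on an object; the grip force is fixed at half the most. Time passes only in rows, so rows that do not move let the fingers close. It gives the time, the measured TCP pose, the force, the opening and the grip force at its end, in the units of the state.
- bot.observe(): the state, without advancing time (a new reading comes with each control period).
- grab_frame(name): name is "scene" or "top" or "wrist"; returns the picture (480x640x3 uint8, red, green, blue); there is no depth.
- camera_params(name): a dict with "fx", "fy", "cx", "cy" (pixels), "rvec" (rotation vector, rad) and "tvec" (3), from world to camera coordinates, as OpenCV has them; the wrist camera has in their place "T_tool_cam" (4x4, takes a point from camera to tool coordinates, whose origin is the TCP and whose axes are the flange's). Camera axes: x right, y down, z forward; pixel columns grow to the right and rows downward; lengths in m; the calibration is good to about 2 mm. A picture is of the moment at which its call begins: read the wrist's pose just before it. camera_params takes no time and is no camera call.
- ticket.sign_off(): hands the job in; it is judged then, once.
The state is a dict: "time": time; "qpos": joint angles; "dq": joint speeds; "joint_efforts": joint torques, N m; "ee_pos": TCP position; "tcp_rot": TCP orientation; "wrist_force": force on the tool from outside, world axes, zero at the start; "torque": the same for the moment, N m; "grip_width": finger opening in m; "gripper_force": force on a finger pad.
Only numpy, scipy, OpenCV 4.12 (cv2) and the standard library are available. Lean on these libraries where they do the work, as an engineer would, in place of code of your own. Each camera call takes 0.05 s, during which the arm holds its last target. There are 200 camera calls.

TASK

Lay the round red mat for film night, as seen by a viewer at its plain edge looking towards the yellow stripe: the cork coaster flat in the left circle with the blue can standing centred on top of it, the amber jar upright in the right circle, the black remote between them lying in the long rectangle, and the yellow tin behind the remote in the square next to the stripe. Centre each thing in its outline, lined up with it, and leave the green can, the grey speaker and the white shaker where they stand.

Things in the scene. Friction and masses are not known exactly. Their poses are not given: they have to be found in the camera images.
- mat: Fixed round red mat, 300 mm across, 3 mm thick, any yaw. Origin: centre of underside. +x points to the yellow stripe near its edge (120 x 12, at x=128); +y is left for a viewer at the plain edge across from it. White outlines on top (mat x, y in mm): left circle 78 wide at (-20, 105), right circle 78 wide at (-20, -105), rectangle 142 along x by 50 along y at (-40, 0), square 68 at (78, 0).
- coaster: Light brown cork coaster, a disc 60 mm across and 14 mm thick, 30 g, lying flat. Origin: centre of its underside.
- blue_can: Slim blue drinks can, closed, 53 mm across (narrower at the very top and bottom), 135 mm tall, 190 to 350 g, standing. Origin: centre of its underside.
- remote: Black remote control with white and grey buttons, lying flat, buttons up: 130 mm long (its x), 38 mm wide (its y), 18 mm high, 110 g. Origin: centre of its underside. Either end may point to the stripe.
- jar: Amber glass sweets jar with a white screw lid, 62 mm across the body, 75 mm tall, about 175 to 325 g, standing. Origin: centre of its underside. Its glass sides are straight from 5 to 40 mm up, then narrow to a 55 mm wide lid.
- tin: Small square yellow snack tin, 56 x 56 mm, with a brass-coloured lid 58 x 58 mm (sides along its x and y), 46 mm tall, 150 g, closed. Origin: centre of its underside.
- green_can: Green drinks can, same shape and size as the blue one (53 mm across, 135 mm tall). Not part of the job: leave it standing. Origin: centre of its underside.
- puck: Round grey portable speaker with a black top disc, 68 mm across, 45 mm tall, standing. Not part of the job: leave it. Origin: centre of its underside.
- shaker: White ceramic salt shaker, 42 mm across, 90 mm tall, standing. Not part of the job: leave it. Origin: centre of its underside.
Things that resemble listed ones, but are neither listed nor needed, are in the scene too. Several things have the shape of the coaster; the one meant has the colours described above. Of the things that look like the remote, take the one that is nearest to the robot's base at the start.

How it is judged:
By the outcome, as a careful person would: the job done as asked, in the order asked, and still so for the second after the job is handed in, with the robot touching nothing.
It also fails if it takes over 120 s, if anything falls off the work surface, if the arm or the gripper's body presses on something with over 40 N, if the wrist force passes 120 N, or if a joint passes its speed limit or range.

## Working session

There is one attempt and no reset: what is moved stays moved. The work goes in short steps, Python scripts to look and compute and a tool call to move; the robot and the scene stay as the last step left them, time stands still between calls to the robot, and variables do not carry over. Pictures are saved under pics/ and viewed, at most 14 in all, crops included, and the job is handed in when it is done.

Besides the shell and the picture viewer there is one more tool, called after "Call:" in YAML: its name, and indented under it one key for each argument. jog_arm: Moves the arm, as the interface text tells. Its arguments: {"type":"object","properties":{"series":{"type":"array"},"claw":{"type":"number"}},"required":["series"]}

```bash
mkdir -p pics; ls; python3 - <<'E'
from rig import bot, grab_frame, camera_params
import cv2, numpy as np
for n in ("top","scene"):
    im=grab_frame(n); cv2.imwrite(f"pics/{n}0.png",im[:,:,::-1]); p=camera_params(n)
    R=cv2.Rodrigues(np.array(p["rvec"],float))[0]; print(n,p, "pos",-R.T@np.array(p["tvec"]))
print(camera_params("wrist")); s=bot.observe(); print(s); print(bot.grip_point_offset)
E
```

```text
pics
top {'fx': 436.5997653907053, 'fy': 436.5997653907053, 'cx': 320.6054700281168, 'cy': 246.35717686018353, 'rvec': array([ 2.00703465, -2.20877866,  0.23153878]), 'tvec': array([0.03329702, 0.49721836, 1.11015734])} pos [0.25130928 0.00257743 1.19063895]
scene {'fx': 541.9171436597259, 'fy': 541.9171436597259, 'cx': 310.70915699284257, 'cy': 240.72667374349837, 'rvec': array([ 2.37107973,  0.73064194, -0.27946456]), 'tvec': array([-0.40474388, -0.17727036,  1.53774655])} pos [ 0.97452328 -0.67185579  1.07648549]
{'fx': 360.6764529541972, 'fy': 360.6764529541972, 'cx': 325.3577920321682, 'cy': 229.57231277260405, 'T_tool_cam': array([[-7.59742826e-05, -9.48045439e-01, -3.18134939e-01,
         8.15203177e-02],
       [ 9.99999970e-01, -1.46786658e-04,  1.98614279e-04,
        -4.66538215e-04],
       [-2.34993327e-04, -3.18134915e-01,  9.48045421e-01,
        -1.43718484e-01],
       [ 0.00000000e+00,  0.00000000e+00,  0.00000000e+00,
         1.00000000e+00]])}
{'time': 0.1, 'qpos': array([62.67032761, 23.59765533, -0.73088064, 91.50022349,  0.31921113,
       64.98961352, -4.71110686]), 'dq': array([-0.00856026, -0.07686868, -0.01370549, -0.0017316 , -0.01121115,
       -0.01265589, -0.04685354]), 'joint_efforts': array([ 2.40372879e-03, -6.01833916e+01,  6.84201121e-01, -3.00090480e+01,
        1.39559762e-02,  6.51158320e-03, -3.94009271e-05]), 'ee_pos': array([ 0.24825484, -0.57308447,  0.23050583]), 'tcp_rot': array([[ 9.17590062e-01,  3.97527428e-01, -6.49306983e-04],
       [ 3.97527953e-01, -9.17589081e-01,  1.34366474e-03],
       [-6.16534118e-05, -1.49105108e-03, -9.99998886e-01]]), 'wrist_force': array([0.44594753, 0.25883348, 0.223788  ]), 'torque': array([0.05132793, 0.03693751, 0.02477568]), 'gripper_force': 0.0, 'grip_width': 0.0856940655259567}
0.0187
```

View pics/top0.png

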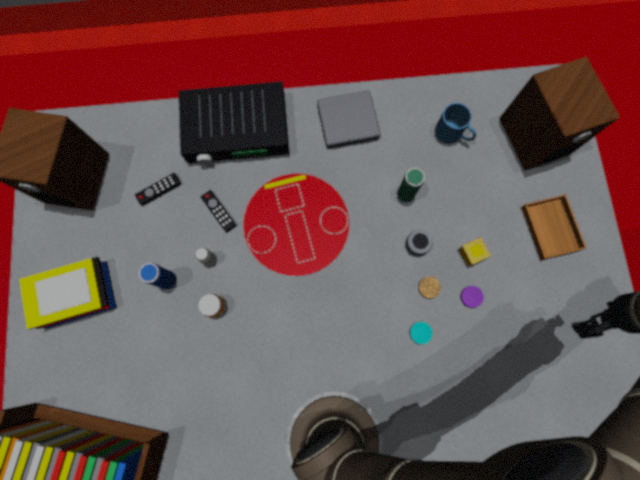

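View pics/scene0.png

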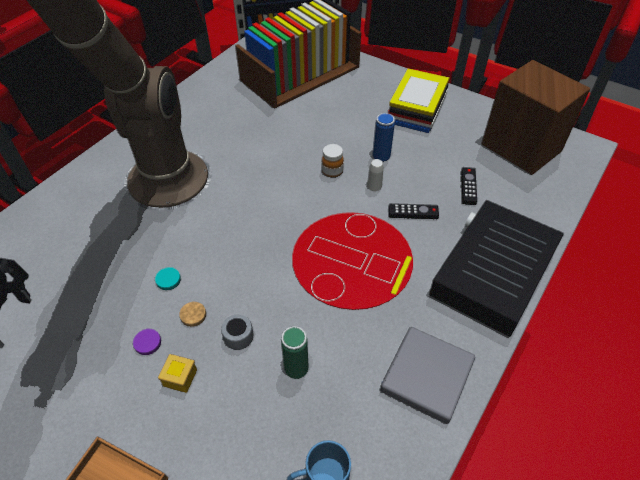

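```bash
cat > h.py <<'E'
from rig import bot, grab_frame, camera_params
import cv2, numpy as np
def cam(n, s=None):
    p=camera_params(n); K=np.array([[p["fx"],0,p["cx"]],[0,p["fy"],p["cy"]],[0,0,1.]])
    if n=="wrist":
        T=np.eye(4); T[:3,:3]=s["tcp_rot"]; T[:3,3]=s["ee_pos"]; T=T@p["T_tool_cam"]
        R=T[:3,:3].T; t=-R@T[:3,3]
    else: R=cv2.Rodrigues(np.array(p["rvec"],float))[0]; t=np.array(p["tvec"])
    return K,R,t
def ray(c,uv):
    K,R,t=c; d=R.T@np.linalg.solve(K,[uv[0],uv[1],1.]); return -R.T@t, d/np.linalg.norm(d)
def plane(c,uv,z):
    o,d=ray(c,uv); return o+d*(z-o[2])/d[2]
def tri(c1,u1,c2,u2):
    o1,d1=ray(c1,u1);o2,d2=ray(c2,u2)
    s=np.linalg.lstsq(np.c_[d1,-d2],o2-o1,rcond=None)[0]
    a,b=o1+s[0]*d1,o2+s[1]*d2; return (a+b)/2,np.linalg.norm(a-b)
def proj(c,P):
    K,R,t=c; q=K@(R@np.asarray(P,float)+t); return q[:2]/q[2]
def blobs(im,lo,hi,box=None,amin=15):
    h=cv2.cvtColor(im,cv2.COLOR_RGB2HSV); m=cv2.inRange(h,np.array(lo),np.array(hi))
    if box is not None:
        k=np.zeros_like(m); x0,y0,x1,y1=box; k[y0:y1,x0:x1]=255; m&=k
    n,l,st,ce=cv2.connectedComponentsWithStats(m)
    return [(ce[i],st[i],(l==i).astype(np.uint8)) for i in sorted(range(1,n),key=lambda i:-st[i][4]) if st[i][4]>=amin]
E
python3 - <<'E'
from h import *
ct,cs=cam("top"),cam("scene")
t=cv2.imread("pics/top0.png")[:,:,::-1].copy(); s=cv2.imread("pics/scene0.png")[:,:,::-1].copy()
def L(n,lo,hi,bt,bs):
    a=blobs(t,lo,hi,bt);b=blobs(s,lo,hi,bs)
    if not a or not b: print(n,len(a),len(b)); return
    P,e=tri(ct,a[0][0],cs,b[0][0]); print(n,a[0][0].round(1),a[0][1][2:],b[0][0].round(1),b[0][1][2:],P.round(4),"gap",round(e,4), "topz0",plane(ct,a[0][0],0).round(3))
L("coaster",(8,60,90),(22,200,255),(410,270,450,305),(175,295,212,330))
L("tin",(20,100,90),(35,255,255),(455,235,495,270),(155,350,200,395))
L("stripe",(24,150,100),(35,255,255),(255,165,315,195),(380,250,420,300))
L("bluecan",(100,120,60),(125,255,255),(135,255,185,295),(365,105,400,165))
L("greencan",(60,60,60),(95,255,255),(390,160,430,205),(280,320,312,380))
L("jarlid",(0,0,150),(180,70,255),(190,290,230,325),(318,140,348,160))
L("shaker",(0,0,150),(180,50,255),(190,240,217,270),(365,155,386,175))
L("mat",(0,150,90),(6,255,255),(240,160,360,285),(285,205,420,315))
L("remote",(0,0,0),(180,255,60),(195,185,240,235),(385,200,442,222))
L("puck",(0,0,0),(180,255,60),(402,225,440,260),(218,310,255,350))
E
```

```text
coaster [429.3 287.1] [ 22  23 389] [191.9 312.6] [ 27  23 465] [ 0.3664 -0.2969  0.013 ] gap 0.0007 topz0 [ 0.368 -0.3    0.   ]
tin [475.7 250.8] [ 28  27 452] [175.8 369.4] [ 36  32 734] [ 0.4483 -0.4276  0.0416] gap 0.0008 topz0 [ 0.456 -0.443  0.   ]
stripe [284.5 181.4] [ 40  13 154] [400.8 274.8] [ 20  38 188] [0.7089 0.0697 0.0035] gap 0.0012 topz0 [0.711 0.07  0.   ]
bluecan [148.1 272.2] [ 15  15 184] [385.8 139.3] [ 24  41 422] [0.4643 0.4351 0.058 ] gap 0.0204 topz0 [0.483 0.466 0.   ]
greencan [414.8 176.3] [ 15  14 169] [293.6 336.9] [ 21  19 307] [ 0.6396 -0.2702  0.1365] gap 0.0001 topz0 [ 0.69  -0.306  0.   ]
jarlid [208.3 304.3] [ 21  21 333] [332.5 147.8] [ 30  20 486] [0.3699 0.2826 0.0859] gap 0.0013 topz0 [0.379 0.304 0.   ]
shaker [200.8 253.1] [11 11 91] [376.4 162.5] [12  8 71] [0.5018 0.2948 0.0903] gap 0.0007 topz0 [0.523 0.319 0.   ]
mat 1 0
remote [209.7 197.9] [20 16 98] [413.4 212.4] [ 50  15 476] [0.6564 0.2659 0.0273] gap 0.0399 topz0 [0.682 0.288 0.   ]
puck [420.  240.7] [ 15  14 156] [236.  326.7] [ 19  17 256] [ 0.4893 -0.2816  0.0466] gap 0.0003 topz0 [ 0.499 -0.293  0.   ]
```

Call:
jog_arm:
  series:
    - [0.9, -0.86, 0.1, 0, 0, 0]
    - [0.9, -0.86, 0.1, 0, 0, 0]
    - [0.9, -0.86, 0.1, 0, 0, 0]
    - [0.9, -0.86, 0.1, 0, 0, 0]
    - [0.9, -0.86, 0.1, 0, 0, 0]
    - [0.9, -0.86, 0.1, 0, 0, 0]
    - [0.9, -0.86, 0.1, 0, 0, 0]
    - [0.9, -0.86, 0.1, 0, 0, 0]
    - [0, 0, 0, 0, 0, 0]
    - [0, 0, 0, 0, 0, 0]
  claw: 1

```text
time: 1.1
ee_pos: [0.3647, -0.2977, 0.2072]
tcp_rot: [[0.917, 0.399, -0.0], [0.399, -0.917, -0.0], [-0.0, -0.0, -1.0]]
wrist_force: [-0.1, -0.4, 0.1]
grip_width: 0.0852
gripper_force: 0.0
```

```bash
python3 - <<'E'
from h import *
s=bot.observe(); im=grab_frame("wrist"); cv2.imwrite("pics/w1.png",im[:,:,::-1]); c=cam("wrist",s)
print(s["time"],s["ee_pos"],s["qpos"].round(1),proj(c,[.3664,-.2969,.014]))
for b in blobs(im,(8,60,90),(22,200,255))[:2]:
    print(b[0],b[1],plane(c,b[0],.014))
    e=cv2.fitEllipse(max(cv2.findContours(b[2],0,1)[0],key=len)); print(e,plane(c,e[0],.014))
# mat
t=cv2.imread("pics/top0.png"); t=t[:,:,::-1].copy(); ct=cam("top")
h=cv2.cvtColor(t,cv2.COLOR_RGB2HSV); m=(cv2.inRange(h,(0,120,60),(8,255,255))|cv2.inRange(h,(172,120,60),(180,255,255)))
k=np.zeros_like(m);k[165:285,235:360]=255;m&=k
cn=max(cv2.findContours(m,0,1)[0],key=cv2.contourArea); e=cv2.fitEllipse(cv2.convexHull(cn)); print("mat",e,plane(ct,e[0],.003))
print("size mm",[ (plane(ct,(e[0][0]+d,e[0][1]),.003)-plane(ct,(e[0][0]-d,e[0][1]),.003))[:2] for d in (e[1][0]/2,)])
E
```

```text
1.1 [ 0.36474353 -0.29767671  0.20721121] [ 41.9  10.5  -9.7 113.3   2.1  56.4 -35.3] [325.73907609 196.41118229]
[326.09852025 194.67250779] [ 296  166   61   60 2568] [ 0.36809347 -0.2965358   0.014     ]
((325.1755065917969, 194.21041870117188), (56.53727722167969, 60.554039001464844), 35.10557174682617) [ 0.36815461 -0.2955484   0.014     ]
[499.94706724 183.01621364] [ 459  139   87   74 2097] [ 0.44397767 -0.44257166  0.014     ]
((501.12237548828125, 174.0448455810547), (78.63937377929688, 87.60285186767578), 93.81011199951172) [ 0.45168608 -0.4389857   0.014     ]
mat ((295.8570556640625, 224.16587829589844), (101.7361831665039, 105.36054992675781), 76.56385803222656) [0.57945621 0.04821494 0.003     ]
size mm [array([-0.02763607, -0.28524693])]
```

View pics/w1.png

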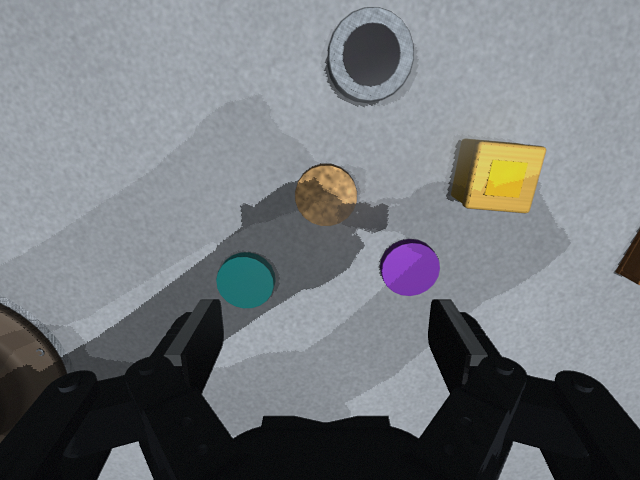

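Call:
jog_arm:
  series:
    - [0.1, 0, 1, 0, 0, 0]
    - [0, 0, 1, 0, 0, 0]
    - [0, 0, 1, 0, 0, 0]
    - [0, 0, 1, 0, 0, 0]
    - [0, 0, 1, 0, 0, 0]
    - [0, 0, 1, 0, 0, 0]
    - [0, 0, 0.5, 0, 0, 0]
    - [0, 0, 0.3, 0, 0, 0]
    - [0, 0, 0.17, 0, 0, 0]
    - [0, 0, 0, 0, 0, 0]

```text
time: 2.15
ee_pos: [0.3671, -0.2976, -0.002]
tcp_rot: [[0.918, 0.397, -0.0], [0.397, -0.918, -0.0], [-0.0, -0.0, -1.0]]
wrist_force: [-0.1, 0.3, -1.0]
grip_width: 0.0852
gripper_force: 0.0
```

Call:
jog_arm:
  series:
    - [0, 0, 0, 0, 0, 0]
    - [0, 0, 0, 0, 0, 0]
    - [0, 0, 0, 0, 0, 0]
    - [0, 0, 0, 0, 0, 0]
    - [0, 0, 0, 0, 0, 0]
    - [0, 0, 0, 0, 0, 0]
    - [0, 0, 0, 0, 0, 0]
    - [0, 0, 0, 0, 0, 0]
  claw: 0

```text
time: 2.95
ee_pos: [0.3679, -0.2976, -0.0006]
tcp_rot: [[0.918, 0.397, 0.001], [0.397, -0.918, -0.001], [0.001, 0.002, -1.0]]
wrist_force: [-1.3, 1.3, 7.1]
grip_width: 0.0575
gripper_force: 62.4
```

Call:
jog_arm:
  series:
    - [0, 0, -1, 0, 0, 0]
    - [0, 0, -1, 0, 0, 0]
    - [0, 0, -1, 0, 0, 0]
    - [0.9, -0.9, -0.5, 0, 0, 0]
    - [0.95, -0.95, -0.5, 0, 0, 0]
    - [0.95, -0.95, -0.5, 0, 0, 0]
    - [0.95, -0.95, -0.5, 0, 0, 0]
    - [0.95, -0.95, -0.5, 0, 0, 0]
    - [0.95, -0.95, -0.5, 0, 0, 0]
    - [0.95, -0.95, -0.5, 0, 0, 0]
    - [0.95, -0.95, 0, 0, 0, 0]
    - [0.95, -0.95, 0, 0, 0, 0]

```text
time: 4.15
ee_pos: [0.5007, 0.0398, 0.1946]
tcp_rot: [[0.918, 0.397, 0.003], [0.397, -0.918, -0.0], [0.002, 0.001, -1.0]]
wrist_force: [-0.8, -1.5, -1.2]
grip_width: 0.0568
gripper_force: 64.3
```

Call:
jog_arm:
  series:
    - [0.95, -0.95, 0, 0, 0, 0]
    - [0.95, -0.95, 0, 0, 0, 0]
    - [0.8, -0.95, 0, 0, 0, 0]
    - [0, 0, 0, 0, 0, 0]
    - [0, 0, 0, 0, 0, 0]

```text
time: 4.65
ee_pos: [0.54, 0.1497, 0.1934]
tcp_rot: [[0.917, 0.4, 0.0], [0.4, -0.917, -0.0], [0.0, 0.0, -1.0]]
wrist_force: [0.2, -1.1, 0.0]
grip_width: 0.0573
gripper_force: 64.3
```

```bash
python3 - <<'E'
from h import *
s=bot.observe(); im=grab_frame("wrist"); cv2.imwrite("pics/w2.png",im[:,:,::-1]); c=cam("wrist",s)
print(s["time"],s["ee_pos"],s["qpos"].round(1),s["grip_width"])
np.savez("w2.npz",**{k:s[k] for k in("ee_pos","tcp_rot")})
E
```

```text
4.65 [0.54001638 0.14969671 0.19337475] [ -2.8  21.2 -22.6 102.    9.4  58.7 -95.4] 0.05734428463047756
```

View pics/w2.png

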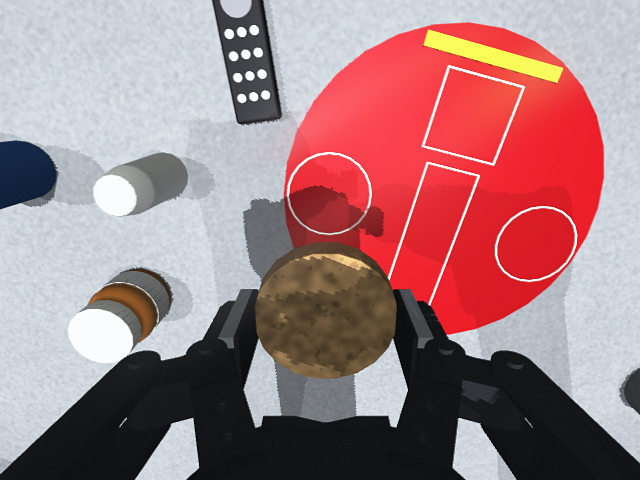

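```bash
cat >> h.py <<'E'
MODEL={"L":(-.020,.105),"R":(-.020,-.105),"rect":(-.040,0),"sq":(.078,0),"stripe":(.128,0)}
def rigid(keys,pts):
    A=np.array([MODEL[k] for k in keys]);B=np.array(pts)[:,:2];a=A-A.mean(0);b=B-B.mean(0)
    th=np.arctan2((a[:,0]*b[:,1]-a[:,1]*b[:,0]).sum(),(a*b).sum())
    R=np.array([[np.cos(th),-np.sin(th)],[np.sin(th),np.cos(th)]]); t=B.mean(0)-R@A.mean(0)
    return th,R,t,(B-(A@R.T+t))*1e3
E
python3 - <<'E'
from h import *
s=dict(np.load("w2.npz")); im=cv2.imread("pics/w2.png")[:,:,::-1].copy(); c=cam("wrist",s)
hsv=cv2.cvtColor(im,cv2.COLOR_RGB2HSV)
red=cv2.inRange(hsv,(0,130,60),(8,255,255))|cv2.inRange(hsv,(172,130,60),(180,255,255))
# enclosed red regions: inside of outlines
n,l,st,ce=cv2.connectedComponentsWithStats(red,connectivity=4)
for i in range(1,n):
    if st[i][4]>400: 
        r=cv2.minAreaRect(max(cv2.findContours((l==i).astype(np.uint8),0,1)[0],key=len)); print(st[i],ce[i].round(1),plane(c,ce[i],.003).round(4),np.round(r[0],1))
b=[x for x in blobs(im,(24,150,150),(35,255,255)) ][0]; print("stripe",b[0],b[1])
bx={"stripe":b[0]}
def reg(u):
    k=l[u[1],u[0]]; return ce[k] if k else None
for k,u in {"L":(328,180),"R":(536,243),"sq":(473,115)}.items(): bx[k]=reg(u)
P={k:plane(c,v,.003) for k,v in bx.items() if v is not None}
th,R,t,res=rigid(list(P),list(P.values())); print(list(P),np.degrees(th),t,res.round(1))
for k in MODEL: print(k,(R@MODEL[k]+t).round(4))
# two-view height check with top image stripe
print("stripe tri",tri(cam("top"),(284.5,181.4),c,b[0]))
# coaster in hand
m=cv2.inRange(hsv,(8,40,20),(25,220,255)); m[:225]=0;m[400:]=0;m[:,:225]=0;m[:,420:]=0
cn=max(cv2.findContours(m,0,1)[0],key=cv2.contourArea); hull=cv2.convexHull(cn)[:,0]; print("hull bbox",hull.min(0),hull.max(0))
p=plane(c,((hull[:,0].min()+hull[:,0].max())/2,0),0)
for z in(-.0146,-.0006):
    w=s["ee_pos"][2]-z
    q=[s["tcp_rot"].T@(plane(c,u,w)-s["ee_pos"]) for u in ((hull[hull[:,1].argmax()]),(hull[hull[:,1].argmin()]),hull[hull[:,0].argmin()],hull[hull[:,0].argmax()])]
    print(z,np.round(np.array(q)*1e3,1).tolist())
E
```

```text
[  284    23   320   312 44507] [455.2 161.2] [0.6202 0.0549 0.003 ] [451.2 165.5]
[ 425   68   96   95 5775] [471.8 115.3] [0.6611 0.0617 0.003 ] [472.6 116.3]
[ 289  155   80   78 4860] [328.9 193.3] [0.5464 0.1492 0.003 ] [328.5 193.5]
[ 389  165   88  139 6115] [430.8 230.5] [0.5521 0.0429 0.003 ] [429.1 232. ]
[ 498  208   77   72 4207] [535.4 243.5] [ 0.5816 -0.0587  0.003 ] [535.3 243.8]
stripe [492.13421634  55.81280353] [ 424   30  139   53 2265]
['stripe', 'L', 'R', 'sq'] 9.728010633361837 [0.58364289 0.04874437] [[-0.6  0.4]
 [ 0.2  0.4]
 [-0.1 -0.6]
 [ 0.6 -0.2]]
L [0.5462 0.1489]
R [ 0.5817 -0.0581]
rect [0.5442 0.042 ]
sq [0.6605 0.0619]
stripe [0.7098 0.0704]
stripe tri (array([0.70974948, 0.07032054, 0.00189991]), np.float64(0.00046230622820354824))
hull bbox [255 242] [396 378]
-0.0146 [[-30.4, 4.2, -14.6], [33.2, 3.6, -14.6], [-3.5, -29.6, -14.6], [7.3, 28.2, -14.6]]
-0.0006 [[-42.5, 4.7, -0.6], [27.9, 4.1, -0.6], [-12.7, -32.8, -0.6], [-0.8, 31.3, -0.6]]
```

Call:
jog_arm:
  series:
    - [0.2, 0.11, 1, 0, 0, 0]
    - [0, 0, 1, 0, 0, 0]
    - [0, 0, 1, 0, 0, 0]
    - [0, 0, 1, 0, 0, 0]
    - [0, 0, 1, 0, 0, 0]
    - [0, 0, 0.7, 0, 0, 0]
    - [0, 0, 0.4, 0, 0, 0]
    - [0, 0, 0.2, 0, 0, 0]
    - [0, 0, 0, 0, 0, 0]
    - [0, 0, 0, 0, 0, 0]

```text
time: 5.7
ee_pos: [0.5478, 0.1482, 0.0052]
tcp_rot: [[0.918, 0.397, 0.002], [0.397, -0.918, 0.0], [0.002, 0.0, -1.0]]
wrist_force: [0.0, 0.0, -0.3]
grip_width: 0.057
gripper_force: 64.3
```

Call:
jog_arm:
  series:
    - [-0.02, -0.04, 0.06, 0, 0, 0]
    - [0, 0, 0, 0, 0, 0]
    - [0, 0, 0, 0, 0, 0]

```text
time: 6.0
ee_pos: [0.5463, 0.1493, 0.0029]
tcp_rot: [[0.918, 0.398, 0.001], [0.398, -0.918, 0.0], [0.001, 0.0, -1.0]]
wrist_force: [0.1, 0.2, 0.1]
grip_width: 0.0574
gripper_force: 64.3
```

Call:
jog_arm:
  series:
    - [0, 0, 0, 0, 0, 0]
    - [0, 0, 0, 0, 0, 0]
    - [0, 0, 0, 0, 0, 0]
    - [0, 0, 0, 0, 0, 0]
    - [0, 0, 0, 0, 0, 0]
    - [0, 0, -1, 0, 0, 0]
    - [0, 0, -1, 0, 0, 0]
    - [0, 0, -1, 0, 0, 0]
    - [0, 0, -1, 0, 0, 0]
    - [0, 0, -1, 0, 0, 0]
    - [0, 0, -0.7, 0, 0, 0]
    - [0, 0, 0, 0, 0, 0]
  claw: 1

```text
time: 7.2
ee_pos: [0.5478, 0.1498, 0.1767]
tcp_rot: [[0.918, 0.397, 0.005], [0.397, -0.918, 0.001], [0.006, 0.001, -1.0]]
wrist_force: [0.0, 0.2, -0.1]
grip_width: 0.0853
gripper_force: 0.0
```

```bash
cat >> h.py <<'E'
def shot(n):
    s=bot.observe(); im=grab_frame("wrist"); cv2.imwrite(f"pics/{n}.png",im[:,:,::-1]); np.savez(n+".npz",ee_pos=s["ee_pos"],tcp_rot=s["tcp_rot"])
    return s,im,cam("wrist",s)
def redregs(im,amin=400):
    hsv=cv2.cvtColor(im,cv2.COLOR_RGB2HSV)
    red=cv2.inRange(hsv,(0,130,60),(8,255,255))|cv2.inRange(hsv,(172,130,60),(180,255,255))
    n,l,st,ce=cv2.connectedComponentsWithStats(red,connectivity=4)
    return [(ce[i],st[i],(l==i).astype(np.uint8)) for i in range(1,n) if st[i][4]>=amin]
E
python3 - <<'E'
from h import *
s,im,c=shot("w3"); print(s["time"],s["ee_pos"])
for r in redregs(im): print(r[0].round(1),r[1],plane(c,r[0],.003).round(4))
b=blobs(im,(8,40,20),(22,220,255))[0]; print(b[1]); e=cv2.fitEllipse(max(cv2.findContours(b[2],0,1)[0],key=len)); print(e,plane(c,b[0],.015),plane(c,e[0],.017))
# expected outline ellipse bbox
hsv=cv2.cvtColor(im,cv2.COLOR_RGB2HSV);w=cv2.inRange(hsv,(0,0,150),(180,100,255))
for q in((.5462,.1489,.003),(.5462,.1489,.017)):print(proj(c,q))
E
```

```text
7.2 [0.54777628 0.14982136 0.17666665]
[443.9 183.5] [  278    29   333   323 52477] [0.6073 0.0608 0.003 ]
[473.3 125.3] [ 425   77  100   97 6230] [0.6608 0.0624 0.003 ]
[325.2 199.5] [ 284  166   83   81 1654] [0.5518 0.152  0.003 ]
[429.7 247. ] [ 383  176   96  145 6878] [0.5488 0.0433 0.003 ]
[539.8 257.1] [ 500  221   81   73 4510] [ 0.5814 -0.058   0.003 ]
[ 292  176   67   67 3558]
((325.0009765625, 209.10040283203125), (66.3028335571289, 66.62059783935547), 145.07839965820312) [0.54648849 0.14991922 0.015     ] [0.54700337 0.15010784 0.017     ]
[325.86734452 206.40600088]
[325.90680027 210.45107768]
```

View pics/w3.png

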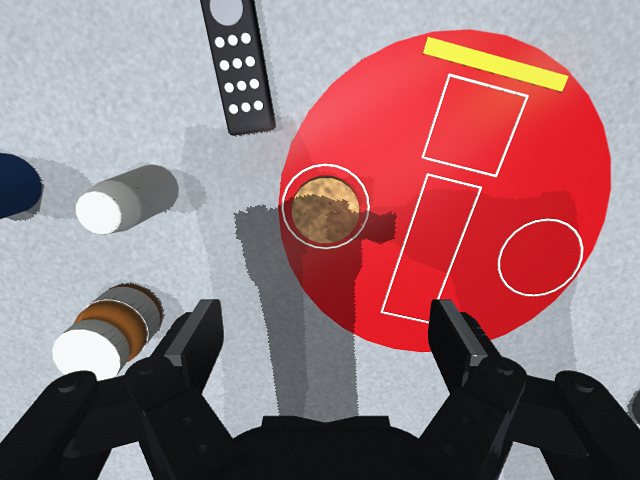

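Call:
jog_arm:
  series:
    - [0, 0, -0.8, 0, 0, 0]
    - [0.07, -0.9, -0.8, 0, 0, 0]
    - [0.07, -0.93, -0.5, 0, 0, 0]
    - [0.07, -0.93, 0, 0, 0, 0]
    - [0.07, -0.93, 0, 0, 0, 0]
    - [0.07, -0.93, 0, 0, 0, 0]
    - [0.07, -0.93, 0, 0, 0, 0]
    - [0.07, -0.93, 0, 0, 0, 0]
    - [0.07, -0.93, 0, 0, 0, 0]
    - [0.07, -0.93, 0, 0, 0, 0]
    - [0.07, -0.93, 0, 0, 0, 0]
    - [0, 0, 0, 0, 0, 0]

```text
time: 8.45
ee_pos: [0.4514, 0.4166, 0.2347]
tcp_rot: [[0.915, 0.403, -0.003], [0.403, -0.915, 0.001], [-0.003, -0.002, -1.0]]
wrist_force: [-0.1, 0.5, 1.7]
grip_width: 0.0856
gripper_force: 0.0
```

```bash
python3 - <<'E'
from h import *
s,im,c=shot("w4"); print(s["time"],s["ee_pos"],s["qpos"].round(1)); ct=cam("top")
P=plane(ct,(148.1,272.2),.135);print("top est",P,proj(c,P))
Q=plane(ct,(208.3,304.3),.075);print("jar est",Q,proj(c,Q))
for b in blobs(im,(100,100,40),(125,255,255),amin=300)[:3]: print(b[0],b[1])
E
```

```text
8.45 [0.45141675 0.41660024 0.23469152] [ -27.1   25.   -27.8   91.3   12.2   66.8 -123.7]
top est [0.45658112 0.41347536 0.135     ] [333.23127166 224.37340065]
jar est [0.37068821 0.28485659 0.075     ] [415.83933614 332.15425435]
[332.60185543 224.70235794] [ 304  197   58   57 2587]
[184.67623147 113.4772836 ] [ 173   46   26  144 2091]
[327.69035153 181.65818998] [ 298  162   66   56 1337]
```

View pics/w4.png

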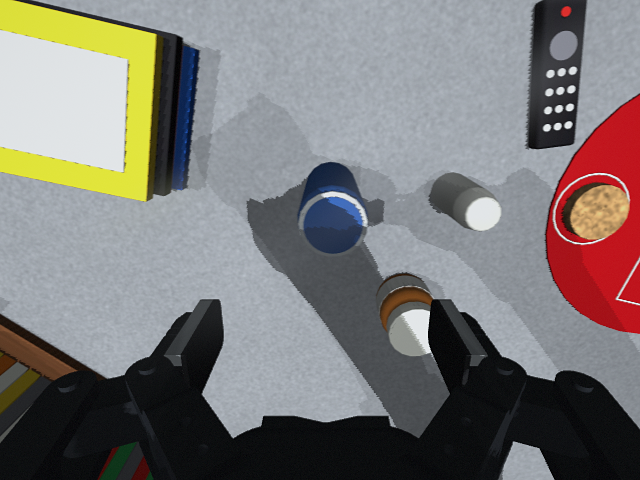

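Call:
jog_arm:
  series:
    - [0.12, 0.16, 0.5, 0, 0, 0]
    - [0, 0, 1, 0, 0, 0]
    - [0, 0, 1, 0, 0, 0]
    - [0, 0, 1, 0, 0, 0]
    - [0, 0, 1, 0, 0, 0]
    - [0, 0, 0.5, 0, 0, 0]
    - [0, 0, 0, 0, 0, 0]
    - [0, 0, 0, 0, 0, 0]

```text
time: 9.3
ee_pos: [0.4606, 0.4094, 0.0866]
tcp_rot: [[0.918, 0.397, 0.0], [0.397, -0.918, -0.0], [0.0, 0.0, -1.0]]
wrist_force: [-0.1, -0.2, -0.7]
grip_width: 0.0858
gripper_force: 0.0
```

Call:
jog_arm:
  series:
    - [0, 0, 0, 0, 0, 0]
    - [0, 0, 0, 0, 0, 0]
    - [0, 0, 0, 0, 0, 0]
    - [0, 0, 0, 0, 0, 0]
    - [0, 0, 0, 0, 0, 0]
    - [0, 0, 0, 0, 0, 0]
    - [0, 0, 0, 0, 0, 0]
  claw: 0

```text
time: 10.0
ee_pos: [0.4607, 0.411, 0.0883]
tcp_rot: [[0.917, 0.398, 0.002], [0.398, -0.917, 0.002], [0.003, -0.001, -1.0]]
wrist_force: [-0.2, 0.6, 5.5]
grip_width: 0.0519
gripper_force: 61.9
```

Call:
jog_arm:
  series:
    - [0, 0, -1, 0, 0, 0]
    - [0, 0, -1, 0, 0, 0]
    - [0, 0, -1, 0, 0, 0]
    - [0, 0, -1, 0, 0, 0]
    - [-0.08, 0.8, -0.8, 0, 0, 0]
    - [-0.08, 0.9, 0, 0, 0, 0]
    - [-0.08, 0.9, 0, 0, 0, 0]
    - [-0.08, 0.9, 0, 0, 0, 0]
    - [-0.08, 0.9, 0, 0, 0, 0]
    - [-0.08, 0.9, 0, 0, 0, 0]
    - [-0.08, 0.9, 0, 0, 0, 0]
    - [-0.08, 0.9, 0, 0, 0, 0]

```text
time: 11.2
ee_pos: [0.5271, 0.2054, 0.2307]
tcp_rot: [[0.918, 0.398, 0.0], [0.398, -0.918, -0.0], [0.0, 0.0, -1.0]]
wrist_force: [0.3, 0.3, -3.0]
grip_width: 0.052
gripper_force: 63.8
```

Call:
jog_arm:
  series:
    - [-0.08, 0.9, 0, 0, 0, 0]
    - [-0.05, 0.9, 0, 0, 0, 0]
    - [0, 0.1, 0, 0, 0, 0]
    - [0, 0, 0, 0, 0, 0]
    - [0, 0, 0, 0, 0, 0]
    - [0, 0, 0, 0, 0, 0]

```text
time: 11.8
ee_pos: [0.5456, 0.1542, 0.2305]
tcp_rot: [[0.917, 0.399, 0.0], [0.399, -0.917, 0.001], [0.0, -0.001, -1.0]]
wrist_force: [-0.6, 0.1, -2.6]
grip_width: 0.0514
gripper_force: 63.7
```

```bash
python3 - <<'E'
from h import *
s,im,c=shot("w5"); print(s["time"],s["ee_pos"],s["qpos"].round(1),s["grip_width"])
for r in redregs(im): print(r[0].round(1),r[1],plane(c,r[0],.003).round(4))
for b in blobs(im,(100,80,30),(125,255,255),amin=300)[:3]: print(b[0],b[1])
for b in blobs(im,(8,40,20),(22,220,255),amin=300)[:3]: print("cork",b[0],b[1])
E
```

```text
11.8 [0.54562594 0.15423736 0.23053247] [ -2.2  19.8 -23.7  98.5   8.7  63.4 -95. ] 0.05137476186392935
[446.4 164.6] [  289    40   289   281 35638] [0.6198 0.052  0.003 ]
[457.8 121.9] [ 416   80   86   84 4617] [0.6609 0.0624 0.003 ]
[331.3 179.6] [ 295  157   71   63 1038] [0.5586 0.1537 0.003 ]
[420.7 228.5] [ 381  166   82  128 5305] [0.5484 0.0432 0.003 ]
[517.  237.3] [ 483  205   69   65 3481] [ 0.5815 -0.0581  0.003 ]
[328.42369948 376.26387051] [ 264  328  130   95 9823]
[318.12963739 284.09463425] [ 253  205  146  160 9542]
cork [331.20457797 188.85264664] [ 302  165   58   52 2097]
cork [152.14358539 290.52591334] [ 114  272   62   54 1177]
```

View pics/w5.png

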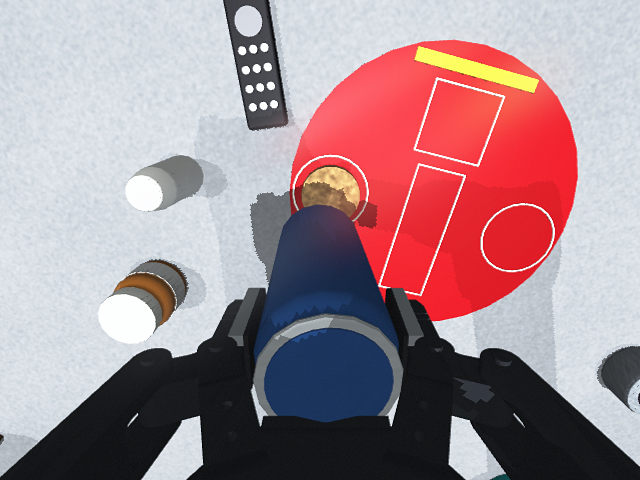

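```bash
python3 - <<'E'
from h import *
s=dict(np.load("w5.npz"));c=cam("wrist",s)
def tool(u,z): return (s["tcp_rot"].T@(plane(c,u,s["ee_pos"][2]-z)-s["ee_pos"])*1e3).round(1)
for n,u,z in (("rim L",(253.5,376),-.047),("rim R",(402.5,376),-.047),("rim far",(326,313.5),-.047),("bottom far",(327,204.5),.088)): print(n,tool(u,z))
# same check, pre-grasp w4: can top ellipse
s=dict(np.load("w4.npz"));c=cam("wrist",s);im=cv2.imread("pics/w4.png")[:,:,::-1].copy()
for u in((298.5,222),(368,222),(333,192),(333,254)): print(plane(c,u,.135).round(4))
E
```

```text
rim L [ -1.5 -24.  -47. ]
rim R [ -1.5  24.8 -47. ]
rim far [ 21.9  -0.3 -47. ]
bottom far [21.3  0.7 88. ]
[0.4483 0.4367 0.135 ]
[0.4681 0.3917 0.135 ]
[0.4779 0.4232 0.135 ]
[0.4358 0.4043 0.135 ]
```

Call:
jog_arm:
  series:
    - [0.05, 0.16, 1, 0, 0, 0]
    - [0, 0, 1, 0, 0, 0]
    - [0, 0, 1, 0, 0, 0]
    - [0, 0, 0.6, 0, 0, 0]
    - [0, 0, 0.2, 0, 0, 0]
    - [0, 0, 0, 0, 0, 0]
    - [0, 0, 0, 0, 0, 0]
    - [0, 0, 0, 0, 0, 0]

```text
time: 12.65
ee_pos: [0.5502, 0.1494, 0.1177]
tcp_rot: [[0.918, 0.398, 0.002], [0.398, -0.918, 0.001], [0.002, 0.0, -1.0]]
wrist_force: [-0.3, -0.1, -3.3]
grip_width: 0.0512
gripper_force: 63.8
```

Call:
jog_arm:
  series:
    - [-0.02, -0.05, 0.2, 0, 0, 0]
    - [0, 0, 0.15, 0, 0, 0]
    - [0, 0, 0.06, 0, 0, 0]
    - [0, 0, 0, 0, 0, 0]
    - [0, 0, 0, 0, 0, 0]

```text
time: 13.15
ee_pos: [0.549, 0.1507, 0.1052]
tcp_rot: [[0.918, 0.398, 0.002], [0.398, -0.918, 0.001], [0.002, 0.0, -1.0]]
wrist_force: [-2.1, 0.8, 7.3]
grip_width: 0.0518
gripper_force: 64.5
```

Call:
jog_arm:
  series:
    - [0, 0, 0, 0, 0, 0]
    - [0, 0, 0, 0, 0, 0]
    - [0, 0, 0, 0, 0, 0]
    - [0, 0, 0, 0, 0, 0]
    - [0, 0, 0, 0, 0, 0]
    - [0, 0, -0.6, 0, 0, 0]
    - [0, 0, -1, 0, 0, 0]
    - [0, 0, -1, 0, 0, 0]
    - [0, 0, -1, 0, 0, 0]
    - [0, 0, -1, 0, 0, 0]
    - [0, 0, 0, 0, 0, 0]
    - [0, 0, 0, 0, 0, 0]
  claw: 1

```text
time: 14.35
ee_pos: [0.5485, 0.1501, 0.2426]
tcp_rot: [[0.918, 0.397, 0.001], [0.397, -0.918, 0.0], [0.001, 0.0, -1.0]]
wrist_force: [-0.7, 0.4, -1.1]
grip_width: 0.0857
gripper_force: 0.0
```

```bash
python3 - <<'E'
from h import *
s,im,c=shot("w6"); print(s["time"],s["ee_pos"],s["qpos"].round(1))
for r in redregs(im): print(r[0].round(1),r[1],plane(c,r[0],.003).round(4))
for b in blobs(im,(100,80,30),(125,255,255),amin=300)[:2]: print(b[0],b[1],plane(c,b[0],.152))
print(proj(c,(.5466,.1495,.152)))
# jar: w4,w6 lids
for n in("w4","w6"):
    s=dict(np.load(n+".npz"));c=cam("wrist",s);i=cv2.imread(f"pics/{n}.png")[:,:,::-1].copy()
    p=proj(c,(.3707,.2849,.075)); print(n,p)
    for b in blobs(i,(0,0,130),(180,80,255),amin=300):
        if np.hypot(*(b[0]-p))<40: print(b[0],b[1],plane(c,b[0],.075))
E
```

```text
14.35 [0.54851043 0.15012482 0.24255642] [ -1.7  19.4 -23.7  97.5   8.5  64.8 -94.4]
[431.6 173.9] [  286    44   279   273 36003] [0.6079 0.0527 0.003 ]
[448.2 122.8] [ 408   83   83   80 4303] [0.6606 0.0624 0.003 ]
[328.7 175.1] [291 157  69  56 846] [0.5632 0.1529 0.003 ]
[413.2 226.5] [ 375  165   79  125 5019] [0.5478 0.0431 0.003 ]
[506.8 234.5] [ 474  203   67   64 3282] [ 0.5813 -0.0581  0.003 ]
[315.87125506 237.31700405] [ 288  209   59   58 2470] [0.54336388 0.15544379 0.152     ]
[312.52024922 191.63785047] [ 283  171   63   61 1284] [0.57205382 0.16998967 0.152     ]
[325.63868582 236.48412814]
w4 [415.80358753 332.12983192]
[410.96126984 332.56190476] [ 389  309   44   48 1575] [0.36834194 0.28901049 0.075     ]
w6 [128.66378102 313.20873003]
```

View pics/w6.png

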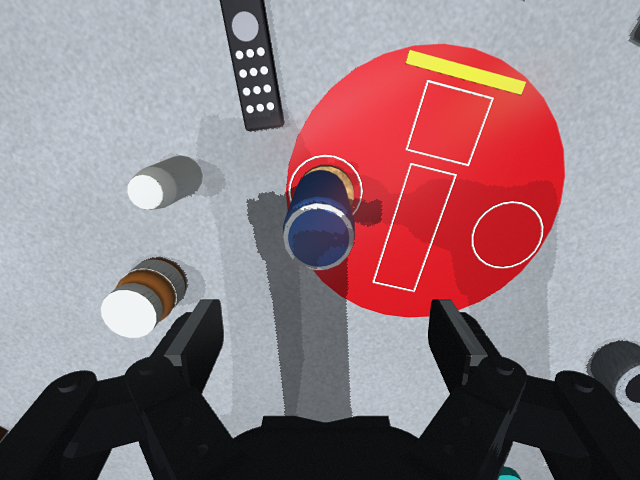

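```bash
python3 - <<'E'
from h import *
for n in("top","scene"):
    im=grab_frame(n); cv2.imwrite(f"pics/{n}1.png",im[:,:,::-1]); c=cam(n)
    for z in(.152,.017): print(n,z,proj(c,(.5466,.1495,z)).round(1))
    u=proj(c,(.5466,.1495,.152)).astype(int); bx=(u[0]-25,u[1]-25,u[0]+25,u[1]+60)
    for b in blobs(im,(100,80,40),(125,255,255),bx)[:3]: print(b[0],b[1],plane(c,b[0],.152).round(4))
    z=4; x0,y0=u-30; cv2.imwrite(f"pics/{n}1c.png",cv2.resize(im[y0:y0+80,x0:x0+80],None,fx=5,fy=5)[:,:,::-1])
a,b=[cv2.imread(f"pics/{n}1c.png") for n in("top","scene")]
w=cv2.imread("pics/w6.png")[140:280,260:400]; cv2.imwrite("pics/cmp.png",np.hstack([cv2.resize(x,(266,266)) for x in(a,b,w)]))
E
```

```text
top 0.152 [252.3 225. ]
top 0.017 [260.  237.7]
scene 0.152 [364.2 185.1]
scene 0.017 [361.  222.2]
[362.09556787 207.26454294] [352 186  23  42 722] [0.5796 0.0853 0.152 ]
[364.09146341 183.18292683] [356 178  17  12 164] [0.5431 0.155  0.152 ]
```

View pics/cmp.png

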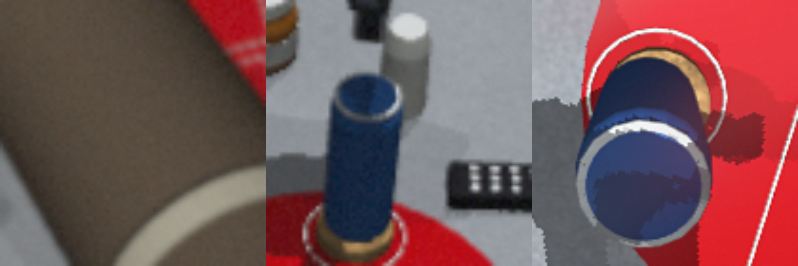

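Call:
jog_arm:
  series:
    - [-0.065, -0.16, 0.5, 0, 0, 0]
    - [0, 0, 1, 0, 0, 0]
    - [0, 0, 1, 0, 0, 0]
    - [0, 0, 1, 0, 0, 0]
    - [0, 0, 0.7, 0, 0, 0]
    - [0, 0, 0.3, 0, 0, 0]
    - [0, 0, 0, 0, 0, 0]
    - [0, 0, 0, 0, 0, 0]

```text
time: 15.3
ee_pos: [0.5449, 0.154, 0.1076]
tcp_rot: [[0.918, 0.398, 0.0], [0.398, -0.918, 0.0], [0.0, -0.0, -1.0]]
wrist_force: [0.2, 0.0, 0.3]
grip_width: 0.0852
gripper_force: 0.0
```

Close, then lift 4 mm.

Call:
jog_arm:
  series:
    - [0, 0, 0, 0, 0, 0]
    - [0, 0, 0, 0, 0, 0]
    - [0, 0, 0, 0, 0, 0]
    - [0, 0, 0, 0, 0, 0]
    - [0, 0, 0, 0, 0, 0]
    - [0, 0, 0, 0, 0, 0]
    - [0, 0, 0, 0, 0, 0]
  claw: 0

```text
time: 16.0
ee_pos: [0.5453, 0.154, 0.1085]
tcp_rot: [[0.918, 0.397, 0.002], [0.397, -0.918, 0.0], [0.002, 0.0, -1.0]]
wrist_force: [-2.2, 0.2, 6.4]
grip_width: 0.0514
gripper_force: 62.4
```

Call:
jog_arm:
  series:
    - [0, 0, -0.15, 0, 0, 0]
    - [0, 0, 0, 0, 0, 0]
    - [0, 0, 0, 0, 0, 0]

```text
time: 16.3
ee_pos: [0.5445, 0.1536, 0.1116]
tcp_rot: [[0.918, 0.397, -0.0], [0.397, -0.918, -0.0], [-0.0, 0.0, -1.0]]
wrist_force: [0.6, -0.2, -3.7]
grip_width: 0.0512
gripper_force: 62.9
```

```bash
python3 - <<'E'
from h import *
s,im,c=shot("w7"); print(s["time"],s["ee_pos"])
def tool(u,z): return (s["tcp_rot"].T@(plane(c,u,s["ee_pos"][2]-z)-s["ee_pos"])*1e3).round(1)
hsv=cv2.cvtColor(im,cv2.COLOR_RGB2HSV)
for b in blobs(im,(100,80,30),(125,255,255),amin=1000)[:3]: print("blue",b[0],b[1])
for b in blobs(im,(8,50,20),(22,220,255),amin=100)[:3]: print("cork",b[0],b[1])
for r in redregs(im): print(r[0].round(1),r[1])
w=cv2.inRange(hsv,(0,0,110),(180,90,255)); print([ (r,np.flatnonzero(w[r,230:420])[[0,-1]]+230) for r in (360,370,380,390)])
E
```

```text
16.3 [0.5445141  0.15362758 0.11159276]
blue [325.44843007 367.42559467] [  263   315   126   106 10510]
blue [323.00864242 276.02652743] [ 255  202  142  145 8331]
cork [ 70.0578056 365.9134757] [  18  343   94   58 2716]
cork [344.36314363 207.18879855] [ 294  188   81   60 1107]
cork [110.17096019 331.14754098] [ 68 318  66  41 427]
[479.5 164.8] [  274     1   366   378 60561]
[519.7 124.8] [ 457   64  130  123 9987]
[335.8 202.3] [ 281  176  103   79 1883]
[466.4 262.3] [ 419  189  104  165 8663]
[593.7 286.7] [ 545  243   95   88 6452]Traceback (most recent call last):
  File "<stdin>", line 8, in <module>
IndexError: index 0 is out of bounds for axis 0 with size 0
```

View pics/w7.png

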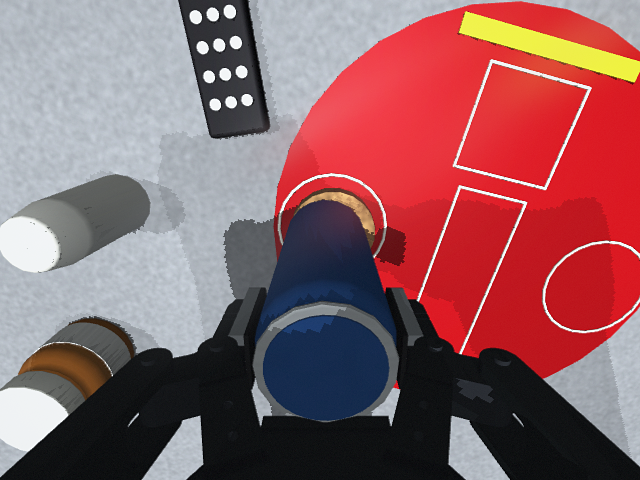

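Call:
jog_arm:
  series:
    - [-0.02, 0.17, 0, 0, 0, 0]
    - [0, 0, 0, 0, 0, 0]
    - [0, 0, 0, 0, 0, 0]
    - [0, 0, 0.08, 0, 0, 0]
    - [0, 0, 0, 0, 0, 0]
    - [0, 0, 0, 0, 0, 0]

```text
time: 16.95
ee_pos: [0.546, 0.1489, 0.109]
tcp_rot: [[0.918, 0.398, -0.0], [0.398, -0.918, -0.0], [-0.0, -0.0, -1.0]]
wrist_force: [-0.2, 0.2, -3.1]
grip_width: 0.0514
gripper_force: 62.9
```

Call:
jog_arm:
  series:
    - [0, 0, 0.02, 0, 0, 0]
    - [0, 0, 0, 0, 0, 0]
    - [0, 0, 0, 0, 0, 0]

```text
time: 17.25
ee_pos: [0.5461, 0.1489, 0.1086]
tcp_rot: [[0.918, 0.398, 0.0], [0.398, -0.918, 0.0], [0.0, -0.0, -1.0]]
wrist_force: [0.1, -0.5, -2.0]
grip_width: 0.0513
gripper_force: 63.1
```

Call:
jog_arm:
  series:
    - [0, 0, 0, 0, 0, 0]
    - [0, 0, 0, 0, 0, 0]
  claw: 0.64

```text
time: 17.45
ee_pos: [0.5464, 0.1489, 0.1089]
tcp_rot: [[0.918, 0.398, 0.001], [0.398, -0.918, 0.0], [0.001, 0.0, -1.0]]
wrist_force: [0.3, 0.2, -0.3]
grip_width: 0.0545
gripper_force: 0.0
```

Call:
jog_arm:
  series:
    - [0, 0, 0, 0, 0, 0]
    - [0, 0, 0, 0, 0, 0]
  claw: 0.7

```text
time: 17.65
ee_pos: [0.5462, 0.1489, 0.1088]
tcp_rot: [[0.918, 0.397, 0.0], [0.397, -0.918, 0.0], [0.0, 0.0, -1.0]]
wrist_force: [-0.4, 0.4, -0.1]
grip_width: 0.06
gripper_force: 0.0
```

Call:
jog_arm:
  series:
    - [0, 0, 0, 0, 0, 0]
    - [0, 0, 0, 0, 0, 0]
    - [0, 0, 0, 0, 0, 0]
    - [0, 0, 0, 0, 0, 0]
    - [0, 0, 0, 0, 0, 0]
    - [0, 0, 0, 0, 0, 0]
  claw: 1

```text
time: 18.25
ee_pos: [0.5461, 0.1488, 0.1086]
tcp_rot: [[0.918, 0.397, -0.0], [0.397, -0.918, -0.0], [-0.0, 0.0, -1.0]]
wrist_force: [-0.6, -0.3, 0.1]
grip_width: 0.0852
gripper_force: 0.0
```

```bash
python3 - <<'E'
from h import *
s,im,c=shot("w8"); print(s["time"],s["ee_pos"],s["grip_width"])
hsv=cv2.cvtColor(im,cv2.COLOR_RGB2HSV)
for b in blobs(im,(100,80,30),(125,255,255),amin=1000)[:3]: print("blue",b[0],b[1])
for b in blobs(im,(8,50,20),(22,220,255),amin=100)[:3]: print("cork",b[0],b[1])
for r in redregs(im): print(r[0].round(1),r[1])
print(proj(c,(.5466,.1495,.152)),proj(c,(.5466,.1495,.017)))
E
```

```text
18.25 [0.54605804 0.14881317 0.10857653] 0.08517877310533808
blue [324.94224895 368.16752577] [  262   316   127   105 10476]
blue [322.80890988 278.92251723] [ 254  206  141  141 7834]
cork [ 53.11799703 362.49677739] [   7  345   96   36 2017]
cork [321.83434343 205.4989899 ] [283 189  85  52 990]
cork [103.5637149  334.63930886] [ 60 320  66  50 463]
[475.  163.7] [  266     0   374   379 62505]
[514.6 124.3] [  451    62   131   125 10241]
[325.7 203.5] [ 273  177  105   73 1996]
[457.5 262.9] [ 396  189  122  171 8533]
[590.7 287.9] [ 541  244   99   88 6676]
[419.8 378.9] [ 391  355   59   44 1769]
[325.459824   362.90929127] [325.35818217 232.03260273]
```

Call:
jog_arm:
  series:
    - [0, 0, -0.5, 0, 0, 0]
    - [0, 0, -1, 0, 0, 0]
    - [0, 0, -1, 0, 0, 0]
    - [0, 0, -1, 0, 0, 0]
    - [0, 0, -1, 0, 0, 0]
    - [0, 0, 0, 0, 0, 0]
    - [0, 0, 0, 0, 0, 0]

```text
time: 19.0
ee_pos: [0.5464, 0.149, 0.2451]
tcp_rot: [[0.918, 0.398, 0.002], [0.398, -0.918, 0.0], [0.002, 0.001, -1.0]]
wrist_force: [0.2, 0.1, -1.6]
grip_width: 0.0852
gripper_force: 0.0
```

```bash
python3 - <<'E'
from h import *
s,im,c=shot("w9"); print(s["time"],s["ee_pos"])
for b in blobs(im,(100,80,30),(125,255,255),amin=300)[:3]: print("blue",b[0],b[1],plane(c,b[0],.152))
for b in blobs(im,(8,50,20),(22,220,255),amin=30)[:3]: print("cork",b[0],b[1])
for r in redregs(im): print(r[0].round(1),r[1])
print(proj(c,(.5466,.1495,.152)),proj(c,(.5466,.1495,.017)))
s4=dict(np.load("w4.npz"));c4=cam("wrist",s4)
# jar in this view
p=proj(c,(.3707,.2849,.075))
for b in blobs(im,(0,0,130),(180,80,255),amin=300):
    if np.hypot(*(b[0]-p))<60: print("jar lid",b[0],b[1],plane(c,b[0],.075))
E
```

```text
19.0 [0.5463773  0.14898006 0.24511744]
blue [322.08405172 234.95474138] [ 295  207   59   57 2320] [0.54377909 0.15073438 0.152     ]
blue [316.49656357 189.91065292] [ 290  169   59   61 1164] [0.57158645 0.16674732 0.152     ]
cork [153.84542884 284.        ] [ 117  267   59   51 1061]
cork [324.04878049 173.27317073] [297 163  56  33 410]
cork [173.57522124 265.47787611] [150 255  37  33 113]
[431.4 171.4] [  286    42   277   273 35525]
[447.4 120.6] [ 408   81   82   80 4269]
[324.7 173.3] [291 155  69  50 888]
[412.6 224. ] [ 374  163   79  124 4986]
[505.8 232. ] [ 473  201   67   63 3266]
[325.3217959  232.10109261] [325.2314452  190.60294339]
```

View pics/w9.png

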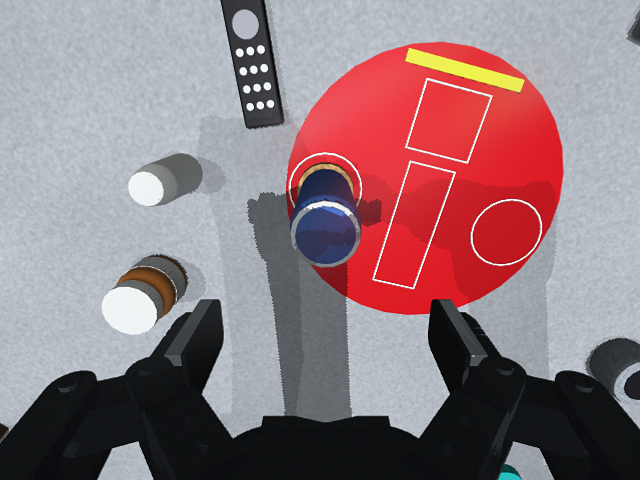

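Call:
jog_arm:
  series:
    - [-0.5, -0.9, 0, 0, 0, 0]
    - [-0.5, -0.9, 0, 0, 0, 0]
    - [-0.5, -0.9, 0, 0, 0, 0]
    - [-0.5, -0.9, 0, 0, 0, 0]
    - [-0.5, -0.9, 0, 0, 0, 0]
    - [-0.5, -0.9, 0.4, 0, 0, 0]
    - [-0.5, -0.9, 0.4, 0, 0, 0]
    - [-0.05, -0.2, 0.4, 0, 0, 0]
    - [0, 0, 0, 0, 0, 0]
    - [0, 0, 0, 0, 0, 0]

```text
time: 20.05
ee_pos: [0.3713, 0.2847, 0.2072]
tcp_rot: [[0.918, 0.397, -0.001], [0.397, -0.918, -0.001], [-0.001, 0.0, -1.0]]
wrist_force: [0.8, -0.4, 0.4]
grip_width: 0.0853
gripper_force: 0.0
```

```bash
python3 - <<'E'
from h import *
s9=dict(np.load("w9.npz"));c9=cam("wrist",s9)
print("lid from w9",plane(c9,(130.5,311),.075))
s,im,c=shot("w10"); print(s["time"],s["ee_pos"],s["qpos"].round(1))
for b in blobs(im,(0,0,150),(180,60,255),amin=800)[:4]:
    if 200<b[0][0]<440:
        e=cv2.fitEllipse(cv2.convexHull(max(cv2.findContours(b[2],0,1)[0],key=len))); print("lid",b[0],b[1],e[0],plane(c,e[0],.075), tri(c,e[0],c9,(130.5,311)))
for b in blobs(im,(8,100,40),(22,255,255),amin=300)[:2]: print("amber",b[0],b[1])
E
```

```text
lid from w9 [0.36993835 0.28348963 0.075     ]
20.05 [0.37130384 0.28465253 0.20715275] [ -15.8   12.4  -31.5  112.5    7.6   57.2 -117.5]
lid [219.7726069  167.80077067] [     0      0    523    438 134428] (258.08935546875, 153.33477783203125) [0.39636796 0.35105703 0.075     ] (array([0.38727353, 0.31531423, 0.08476956]), np.float64(0.07231167733772703))
lid [433.37664373 304.45711051] [  359   226   189   192 11483] (455.6752014160156, 337.35601806640625) [0.31355739 0.13262966 0.075     ] (array([0.4164323 , 0.24069464, 0.19748269]), np.float64(0.08307000015637711))
amber [ 32.54428969 354.89749304] [   0  323   80   58 1795]
amber [320.95414462 182.84303351] [291 172  65  40 567]
```

View pics/w10.png

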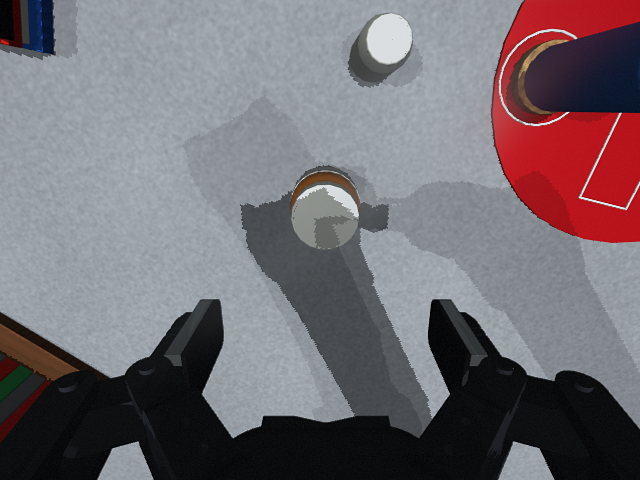

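```bash
python3 - <<'E'
from h import *
c9=cam("wrist",dict(np.load("w9.npz")));s=dict(np.load("w10.npz"));c=cam("wrist",s)
u=(325,216.5);P=plane(c,u,.075);print(P,tri(c,u,c9,(130.5,311)),tri(c,u,cam("top"),(208.3,304.3)));print((s["tcp_rot"].T@(P-s["ee_pos"])/.03).round(3))
E
```

```text
[0.37083449 0.28513387 0.075     ] (array([0.36998693, 0.28435009, 0.07414236]), np.float64(0.0017734789806916804)) (array([0.37071567, 0.28503422, 0.07443768]), np.float64(9.57681288186623e-05))
[-2.000e-03 -2.300e-02  4.405e+00]
```

Call:
jog_arm:
  series:
    - [0, -0.02, 0.8, 0, 0, 0]
    - [0, 0, 1, 0, 0, 0]
    - [0, 0, 1, 0, 0, 0]
    - [0, 0, 1, 0, 0, 0]
    - [0, 0, 1, 0, 0, 0]
    - [0, 0, 0.8, 0, 0, 0]
    - [0, 0, 0.5, 0, 0, 0]
    - [0, 0, 0.3, 0, 0, 0]
    - [0, 0, 0, 0, 0, 0]
    - [0, 0, 0, 0, 0, 0]

```text
time: 21.1
ee_pos: [0.3714, 0.286, 0.0161]
tcp_rot: [[0.918, 0.397, 0.001], [0.397, -0.918, 0.0], [0.001, 0.0, -1.0]]
wrist_force: [-0.3, 0.7, 0.6]
grip_width: 0.0852
gripper_force: 0.0
```

Call:
jog_arm:
  series:
    - [0, 0, 0, 0, 0, 0]
    - [0, 0, 0, 0, 0, 0]
    - [0, 0, 0, 0, 0, 0]
    - [0, 0, 0, 0, 0, 0]
    - [0, 0, 0, 0, 0, 0]
    - [0, 0, 0, 0, 0, 0]
    - [0, 0, 0, 0, 0, 0]
  claw: 0

```text
time: 21.8
ee_pos: [0.3713, 0.2862, 0.0169]
tcp_rot: [[0.918, 0.397, 0.002], [0.397, -0.918, 0.001], [0.002, 0.0, -1.0]]
wrist_force: [-1.3, -0.6, 8.6]
grip_width: 0.0601
gripper_force: 63.4
```

Call:
jog_arm:
  series:
    - [0, 0, -0.8, 0, 0, 0]
    - [0, 0, -1, 0, 0, 0]
    - [0, 0, -1, 0, 0, 0]
    - [0, 0, -1, 0, 0, 0]
    - [0, 0.5, -1, 0, 0, 0]
    - [0, 0.9, -0.9, 0, 0, 0]
    - [0.1, 0.95, -0.4, 0, 0, 0]
    - [0.15, 0.95, 0, 0, 0, 0]
    - [0.15, 0.95, 0, 0, 0, 0]
    - [0.15, 0.95, 0, 0, 0, 0]
    - [0.15, 0.95, 0, 0, 0, 0]
    - [0.15, 0.95, 0, 0, 0, 0]

```text
time: 23.0
ee_pos: [0.4787, 0.0994, 0.1988]
tcp_rot: [[0.918, 0.398, 0.0], [0.398, -0.918, -0.0], [-0.0, 0.0, -1.0]]
wrist_force: [-0.1, 0.7, -2.0]
grip_width: 0.0596
gripper_force: 67.9
```

Call:
jog_arm:
  series:
    - [0.2, 0.95, 0, 0, 0, 0]
    - [0.2, 0.95, 0, 0, 0, 0]
    - [0.2, 0.95, 0, 0, 0, 0]
    - [0.2, 0.95, 0, 0, 0, 0]
    - [0.2, 0.95, 0, 0, 0, 0]
    - [0.2, 0.95, 0, 0, 0, 0]
    - [0, 0.4, 0, 0, 0, 0]
    - [0, 0, 0, 0, 0, 0]
    - [0, 0, 0, 0, 0, 0]
    - [0, 0, 0, 0, 0, 0]

```text
time: 24.0
ee_pos: [0.5837, -0.0511, 0.1987]
tcp_rot: [[0.917, 0.399, -0.0], [0.399, -0.917, 0.001], [-0.0, -0.001, -1.0]]
wrist_force: [-1.0, 0.3, -4.1]
grip_width: 0.0599
gripper_force: 67.8
```

```bash
python3 - <<'E'
from h import *
s,im,c=shot("w11"); print(s["time"],s["ee_pos"],s["qpos"].round(1),s["grip_width"])
for r in redregs(im): print(r[0].round(1),r[1],plane(c,r[0],.003).round(4))
E
```

```text
24.0 [ 0.58374105 -0.05113921  0.19871505] [ 14.9  22.9 -19.2  98.3   8.4  60.3 -73.6] 0.059887346524467366
[220.8 130.8] [   61     0   327   300 48490] [0.6027 0.0614 0.003 ]
[240.   65.7] [ 198   16   88  100 6350] [0.661  0.0633 0.003 ]
[124.7 145.1] [  74  108   77   83 1322] [0.5552 0.1385 0.003 ]
[220.4 191.8] [ 187  118   71  150 7035] [0.5487 0.044  0.003 ]
[330.8 201. ] [ 292  165   78   72 4436] [ 0.5826 -0.0567  0.003 ]
```

View pics/w11.png

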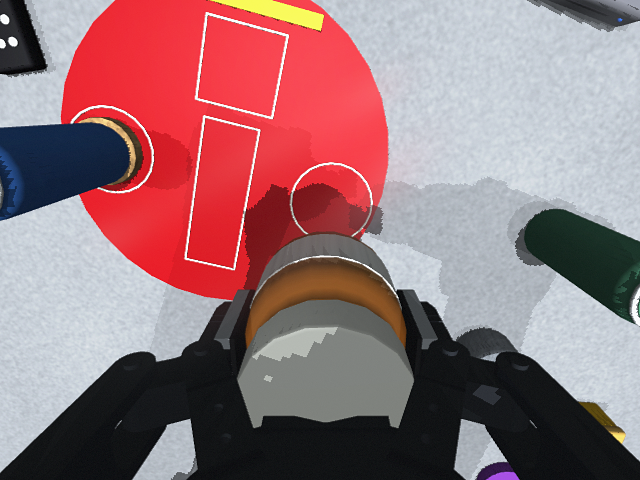

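```bash
python3 - <<'E'
from h import *
for n in("w3","w9","w11"):
    c=cam("wrist",dict(np.load(n+".npz")));im=cv2.imread(f"pics/{n}.png")[:,:,::-1].copy()
    for r in redregs(im):
        if 60<r[1][2]<150 and r[1][3]<170 and r[1][4]>4000:
            cn=max(cv2.findContours(r[2],0,1)[0],key=cv2.contourArea); W=np.array([plane(c,u[0],.003)[:2]*1e3 for u in cn],np.float32)
            m=cv2.minAreaRect(W); print(n,np.round(m[0],1),np.round(m[1],1),round(m[2],1))
E
```

```text
w3 [659.5  61.8] [65.7 65.7] 9.6
w3 [542.8  41.9] [139.7  47.8] 9.7
w3 [580.1 -58.5] [74.1 74.7] 73.8
w9 [659.5  61.8] [65.6 65.8] 9.7
w9 [542.9  42.1] [139.8  47.4] 9.6
w11 [659.7  62.7] [66.  65.6] 9.6
w11 [542.9  42.7] [139.9  48. ] 9.8
w11 [582.6 -56.8] [69.9 74.9] 20.4
```

```bash
python3 - <<'E'
from h import *
for n in("w3","w9"):
    s=dict(np.load(n+".npz"));c=cam("wrist",s);im=cv2.imread(f"pics/{n}.png")[:,:,::-1].copy();R=s["tcp_rot"]
    L=np.array([.5450,.1489,.003])
    def ex(mask,z):
        cn=max(cv2.findContours(mask,0,1)[0],key=cv2.contourArea); W=np.array([R.T@(plane(c,u[0],z)-L) for u in cn])*1e3
        return W[:,:2].min(0).round(1),W[:,:2].max(0).round(1)
    for r in redregs(im):
        if np.hypot(*(r[0]-(325,190)))<35: print(n,"circle",*ex(r[2],.003))
    for b in blobs(im,(8,40,20),(22,220,255),amin=300):
        if np.hypot(*(b[0]-(325,190)))<40: print(n,"cork top",*ex(b[2],.017),"bottom",*ex(b[2],.003))
    for b in blobs(im,(100,80,30),(125,255,255),amin=300)[:1]: print("can",*ex(b[2],.152))
    if n=="w9": print("rim tool", [ (R.T@(plane(c,u,.152)-L)*1e3).round(1) for u in ((326,200),(326,266.5),(290,233),(362,233))])
E
```

```text
w3 circle [-37.4 -37.7] [37.6 37.1]
w3 cork top [-28.1 -29.2] [31.3 28.6] bottom [-33.3 -30.6] [28.8 30. ]
can [  34.9 -158.5] [  66.  -134.4]
w9 circle [-16.3 -37.3] [36.9 36.9]
w9 cork top [ -3.  -29.5] [30.5 28.2] bottom [ -6.2 -30.6] [28.5 29.3]
can [-21.3 -20.9] [20.  19.6]
rim tool [array([  24.9,    0.6, -148.9]), array([ -24. ,    0.7, -149.1]), array([   1.4,  -24.4, -149. ]), array([   1.4,   25.7, -149. ])]
```

Call:
jog_arm:
  series:
    - [-0.17, 0.17, 0.9, 0, 0, 0]
    - [0, 0, 1, 0, 0, 0]
    - [0, 0, 1, 0, 0, 0]
    - [0, 0, 1, 0, 0, 0]
    - [0, 0, 1, 0, 0, 0]
    - [0, 0, 0.6, 0, 0, 0]
    - [0, 0, 0.25, 0, 0, 0]
    - [0, 0, 0, 0, 0, 0]
    - [0, 0, 0, 0, 0, 0]
    - [0, 0, 0, 0, 0, 0]

```text
time: 25.05
ee_pos: [0.5828, -0.0596, 0.0275]
tcp_rot: [[0.918, 0.398, 0.002], [0.398, -0.918, -0.0], [0.002, 0.001, -1.0]]
wrist_force: [0.2, 0.2, -3.2]
grip_width: 0.0596
gripper_force: 67.8
```

Call:
jog_arm:
  series:
    - [-0.03, -0.075, 0.1, 0, 0, 0]
    - [0, 0, 0.1, 0, 0, 0]
    - [0, 0, 0.04, 0, 0, 0]
    - [0, 0, 0, 0, 0, 0]
    - [0, 0, 0, 0, 0, 0]

```text
time: 25.55
ee_pos: [0.5801, -0.0578, 0.0199]
tcp_rot: [[0.918, 0.398, 0.0], [0.398, -0.918, -0.0], [0.0, 0.0, -1.0]]
wrist_force: [-4.2, 0.2, 8.6]
grip_width: 0.0598
gripper_force: 69.1
```

Call:
jog_arm:
  series:
    - [0, 0, -0.03, 0, 0, 0]
    - [0.025, 0, 0, 0, 0, 0]
    - [0, 0, 0, 0, 0, 0]
    - [0, 0, 0, 0, 0, 0]

```text
time: 25.95
ee_pos: [0.5806, -0.0579, 0.02]
tcp_rot: [[0.918, 0.397, -0.0], [0.397, -0.918, -0.0], [-0.0, 0.0, -1.0]]
wrist_force: [-4.3, -1.3, 5.1]
grip_width: 0.0602
gripper_force: 68.6
```

Call:
jog_arm:
  series:
    - [0.01, 0, -0.02, 0, 0, 0]
    - [0, 0, 0, 0, 0, 0]

```text
time: 26.15
ee_pos: [0.5813, -0.0574, 0.0201]
tcp_rot: [[0.918, 0.398, 0.0], [0.398, -0.918, 0.0], [0.0, -0.0, -1.0]]
wrist_force: [-0.5, 0.5, -3.1]
grip_width: 0.0596
gripper_force: 67.9
```

Call:
jog_arm:
  series:
    - [0, 0, 0, 0, 0, 0]
    - [0, 0, 0, 0, 0, 0]
  claw: 0.74

```text
time: 26.35
ee_pos: [0.5814, -0.0574, 0.0205]
tcp_rot: [[0.918, 0.398, 0.001], [0.398, -0.918, 0.0], [0.001, 0.0, -1.0]]
wrist_force: [1.1, -0.4, 0.5]
grip_width: 0.0634
gripper_force: 0.0
```

Call:
jog_arm:
  series:
    - [0, 0, 0, 0, 0, 0]
    - [0, 0, 0, 0, 0, 0]
  claw: 0.8

```text
time: 26.55
ee_pos: [0.5813, -0.0575, 0.0205]
tcp_rot: [[0.918, 0.398, 0.0], [0.398, -0.918, -0.0], [0.0, 0.0, -1.0]]
wrist_force: [0.2, 0.1, 0.2]
grip_width: 0.0686
gripper_force: 0.0
```

Call:
jog_arm:
  series:
    - [0, 0, 0, 0, 0, 0]
    - [0, 0, 0, 0, 0, 0]
    - [0, 0, -0.4, 0, 0, 0]
    - [0, 0, -1, 0, 0, 0]
    - [0, 0, -1, 0, 0, 0]
    - [0, 0, -1, 0, 0, 0]
    - [0, 0, -1, 0, 0, 0]
    - [0, 0, -1, 0, 0, 0]
    - [0, 0, -0.8, 0, 0, 0]
    - [0, 0, 0, 0, 0, 0]
    - [0, 0, 0, 0, 0, 0]
  claw: 1

```text
time: 27.65
ee_pos: [0.5811, -0.0575, 0.2074]
tcp_rot: [[0.918, 0.398, 0.002], [0.398, -0.918, -0.0], [0.001, 0.001, -1.0]]
wrist_force: [-0.2, -0.1, -0.6]
grip_width: 0.0856
gripper_force: 0.0
```

```bash
python3 - <<'E'
from h import *
s,im,c=shot("w12"); print(s["time"],s["ee_pos"],s["qpos"].round(1)); R=s["tcp_rot"]; C=np.array([.5802,-.0583,.003])
for r in redregs(im):
    if np.hypot(*(r[0]-proj(c,C)))<40: print(r[1],r[0])
for b in blobs(im,(0,0,120),(180,60,255),amin=300):
    if np.hypot(*(b[0]-proj(c,C+[0,0,.075])))<40: print("lid",b[1],b[0])
print("expect lid",proj(c,C+[0,0,.075]),"circle",proj(c,C))
u=proj(c,C+[0,0,.04]).astype(int); cv2.imwrite("pics/w12c.png",cv2.resize(im[u[1]-70:u[1]+70,u[0]-70:u[0]+70],None,fx=4,fy=4)[:,:,::-1]); print("crop origin",u-70)
E
```

```text
27.65 [ 0.58111218 -0.05754701  0.20738342] [ 15.6  22.1 -19.3  98.1   8.2  61.1 -72.9]
[288 159  76  50 889] [325.87064117 174.83464567]
expect lid [326.13416579 219.00395436] circle [325.889885   197.06181929]
crop origin [256 137]
```

View pics/w12c.png

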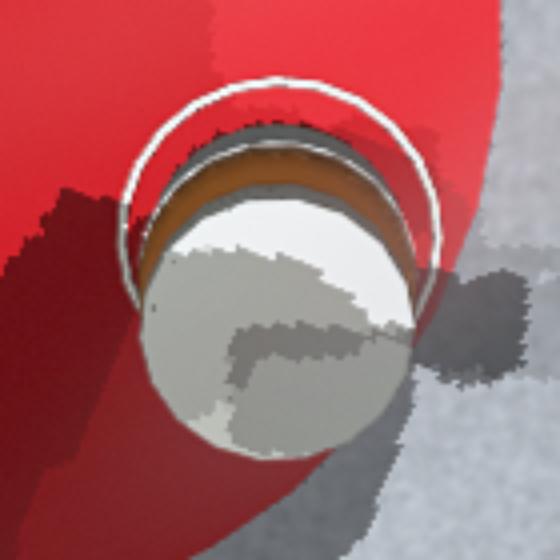

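```bash
python3 - <<'E'
from h import *
for n,bx in(("top",(195,182,242,238)),("scene",(385,200,442,222))):
    im=cv2.imread(f"pics/{n}0.png"); g=cv2.cvtColor(im,cv2.COLOR_BGR2GRAY); m=np.zeros_like(g); x0,y0,x1,y1=bx
    m[y0:y1,x0:x1]=(g[y0:y1,x0:x1]<75)*255; m=cv2.morphologyEx(m,cv2.MORPH_CLOSE,np.ones((5,5)))
    cn=max(cv2.findContours(m,0,1)[0],key=cv2.contourArea); c=cam(n); W=np.array([plane(c,u[0],.014)[:2]*1e3 for u in cn],np.float32); r=cv2.minAreaRect(W)
    print(n,np.round(r[0],1),np.round(r[1],1),round(r[2],1),np.round(cv2.minAreaRect(cn)[0],1))
E
```

```text
top [636.6 262.3] [132.9  36.5] 31.3 [218.2 210.9]
scene [639.  260.7] [130.9  50.1] 31.0 [413.1 211.3]
```

Call:
jog_arm:
  series:
    - [0.6, -0.9, 0, 0, 0, 0]
    - [0.6, -0.9, 0, 0, 0, 0]
    - [0.6, -0.9, 0, 0, 0, 0]
    - [0.6, -0.9, 0, 0, 0, 0]
    - [0.6, -0.9, 0, 0, 0, 0]
    - [0.6, -0.9, 0, 0, 0, 0]
    - [0.6, -0.9, 0, 0, 0, 0]
    - [0.6, -0.9, 0, 0, 0, 0]
    - [0.6, -0.9, 0, 0, 0, 0]
    - [0.55, -0.9, 0, 0, 0, -0.069]
    - [0, 0, 0, 0, 0, 0]
    - [0, 0, 0, 0, 0, 0]

```text
time: 28.9
ee_pos: [0.6365, 0.2616, 0.2045]
tcp_rot: [[0.854, 0.521, -0.003], [0.521, -0.854, -0.001], [-0.003, -0.001, -1.0]]
wrist_force: [-0.1, -0.6, -0.2]
grip_width: 0.0854
gripper_force: 0.0
```

```bash
python3 - <<'E'
from h import *
s,im,c=shot("w13"); print(s["time"],s["ee_pos"],s["tcp_rot"][:,0],s["qpos"].round(1))
g=cv2.cvtColor(im,cv2.COLOR_RGB2GRAY); u=proj(c,(.637,.262,.018)); print(u)
# remote: dark body + buttons, against light table; cut off fingers (rows>290)
m=((g<60)*255).astype(np.uint8); m[292:]=0
m=cv2.morphologyEx(m,cv2.MORPH_CLOSE,cv2.getStructuringElement(2,(15,15)))
n,l,st,ce=cv2.connectedComponentsWithStats(m)
for i in range(1,n):
    if st[i][4]>1500:
        cn=max(cv2.findContours((l==i).astype(np.uint8),0,1)[0],key=cv2.contourArea); print(st[i],ce[i].round(1))
        for z in(.018,.0):
            W=np.array([plane(c,q[0],z)[:2]*1e3 for q in cn],np.float32); r=cv2.minAreaRect(W);print("   ",z,np.round(r[0],1),np.round(r[1],1),round(r[2],1))
E
```

```text
28.9 [0.63654066 0.26164812 0.20453786] [ 0.85373652  0.52069737 -0.00286546] [-11.3  33.1 -23.5  82.   13.6  67.8 -95.2]
[325.86721835 198.92098392]
[ 117    0  165   42 4512] [203.5  17.5]
    0.018 [710.1 425.6] [ 29.2 131.8] 31.4
    0.0 [710.4 432.2] [ 30.8 138.9] 31.4
[  356     0   284   184 27469] [549.   67.3]
    0.018 [845.8 173.7] [303.4 119.3] 89.4
    0.0 [853.4 166.6] [320.  125.8] 89.4
[ 304  133   42  127 3518] [324.4 212.2]
    0.018 [635.6 263. ] [121.2  37.3] 31.3
    0.0 [631.8 260.7] [127.8  39.3] 31.3
```

```bash
python3 - <<'E'
from h import *
s=dict(np.load("w13.npz"));c=cam("wrist",s);im=cv2.imread("pics/w13.png")
g=cv2.cvtColor(im,cv2.COLOR_BGR2GRAY)
for x in(311,318,336): print(x,[(r,int(g[r,x])) for r in list(range(116,146,3))+list(range(250,276,3))])
E
```

```text
311 [(116, 192), (119, 185), (122, 181), (125, 83), (128, 100), (131, 94), (134, 91), (137, 88), (140, 84), (143, 79), (250, 46), (253, 45), (256, 43), (259, 36), (262, 110), (265, 108), (268, 112), (271, 112), (274, 105)]
318 [(116, 195), (119, 189), (122, 193), (125, 81), (128, 99), (131, 96), (134, 92), (137, 89), (140, 84), (143, 81), (250, 46), (253, 44), (256, 44), (259, 35), (262, 107), (265, 108), (268, 110), (271, 110), (274, 114)]
336 [(116, 185), (119, 185), (122, 193), (125, 70), (128, 91), (131, 87), (134, 84), (137, 79), (140, 76), (143, 73), (250, 44), (253, 41), (256, 39), (259, 31), (262, 109), (265, 111), (268, 111), (271, 112), (274, 110)]
```

```bash
python3 - <<'E'
from h import *
s=dict(np.load("w13.npz"));c=cam("wrist",s);R=s["tcp_rot"]
a=plane(c,(325,126.5),.018);b=plane(c,(325,261),.018);print(np.linalg.norm(a-b),(a+b)/2,(R.T@((a+b)/2-s["ee_pos"])*1e3).round(1))
im=cv2.imread("pics/w13.png");g=cv2.cvtColor(im,cv2.COLOR_BGR2GRAY)
for r in(128,145,200,245,255):
    x=np.flatnonzero(g[r,285:365]<110)+285; print(r,x[0],x[-1],[(R.T@(plane(c,(q,r),.018)-s["ee_pos"])*1e3).round(1)[1] for q in(x[0]-.5,x[-1]+.5)])
print("scene tri check",tri(cam("top"),(218.2,210.9),c,proj(c,(a+b)/2)))
E
```

```text
0.12888974901285766 [0.63744828 0.26322682 0.018     ] [  2.1  -0.8 186.5]
128 304 345 [np.float64(-19.7), np.float64(17.3)]
145 304 345 [np.float64(-20.0), np.float64(17.6)]
200 285 348 [np.float64(-38.8), np.float64(21.3)]
245 285 351 [np.float64(-40.5), np.float64(25.2)]
255 285 364 [np.float64(-40.9), np.float64(38.3)]
scene tri check (array([0.63636945, 0.26243074, 0.01250351]), np.float64(0.0002499655811774774))
```

Call:
jog_arm:
  series:
    - [0.07, -0.035, 0.9, 0, 0, 0]
    - [0, 0, 1, 0, 0, 0]
    - [0, 0, 1, 0, 0, 0]
    - [0, 0, 1, 0, 0, 0]
    - [0, 0, 1, 0, 0, 0]
    - [0, 0, 0.9, 0, 0, 0]
    - [0, 0, 0.5, 0, 0, 0]
    - [0, 0, 0.3, 0, 0, 0]
    - [0, 0, 0.15, 0, 0, 0]
    - [0, 0, 0, 0, 0, 0]
    - [0, 0, 0, 0, 0, 0]

```text
time: 30.05
ee_pos: [0.6395, 0.2634, 0.0051]
tcp_rot: [[0.854, 0.52, 0.002], [0.52, -0.854, 0.001], [0.002, 0.0, -1.0]]
wrist_force: [-0.0, 0.8, -0.3]
grip_width: 0.0852
gripper_force: 0.0
```

Call:
jog_arm:
  series:
    - [0, 0, 0, 0, 0, 0]
    - [0, 0, 0, 0, 0, 0]
    - [0, 0, 0, 0, 0, 0]
    - [0, 0, 0, 0, 0, 0]
    - [0, 0, 0, 0, 0, 0]
    - [0, 0, 0, 0, 0, 0]
    - [0, 0, 0, 0, 0, 0]
    - [0, 0, 0, 0, 0, 0]
  claw: 0

```text
time: 30.85
ee_pos: [0.6392, 0.2634, 0.0046]
tcp_rot: [[0.854, 0.52, 0.001], [0.52, -0.854, 0.0], [0.001, 0.0, -1.0]]
wrist_force: [-0.6, -0.9, 5.6]
grip_width: 0.0367
gripper_force: 62.0
```

Call:
jog_arm:
  series:
    - [0, 0, -0.8, 0, 0, 0]
    - [0, 0, -1, 0, 0, 0]
    - [0, 0, -1, 0, 0, 0]
    - [0, 0, -1, 0, 0, 0]
    - [0, 0, -1, 0, 0, 0]
    - [0, 0, -1, 0, 0, 0]
    - [0, 0, -0.8, 0, 0, 0]
    - [-0.9, 0.65, 0, 0, 0, 0]
    - [-0.95, 0.67, 0, 0, 0, 0]
    - [-0.95, 0.67, 0, 0, 0, 0]
    - [-0.95, 0.67, 0, 0, 0, 0]
    - [-0.95, 0.67, 0, 0, 0, 0]

```text
time: 32.05
ee_pos: [0.5692, 0.1031, 0.2014]
tcp_rot: [[0.854, 0.52, -0.001], [0.52, -0.854, -0.0], [-0.001, -0.0, -1.0]]
wrist_force: [0.2, -0.7, -1.3]
grip_width: 0.0362
gripper_force: 61.3
```

Call:
jog_arm:
  series:
    - [-0.95, 0.67, 0, 0, 0, 0]
    - [-0.9, 0.65, 0, 0, 0, 0]
    - [0, 0, 0, 0, 0, 0.063]
    - [0, 0, 0, 0, 0, 0.063]
    - [0, 0, 0, 0, 0, 0.063]
    - [0, 0, 0, 0, 0, 0]
    - [0, 0, 0, 0, 0, 0]
    - [0, 0, 0, 0, 0, 0]

```text
time: 32.85
ee_pos: [0.5433, 0.042, 0.2017]
tcp_rot: [[0.985, 0.171, -0.0], [0.171, -0.985, -0.0], [-0.0, -0.0, -1.0]]
wrist_force: [0.4, -0.2, -1.3]
grip_width: 0.0365
gripper_force: 61.3
```

```bash
python3 - <<'E'
from h import *
s,im,c=shot("w14"); R=s["tcp_rot"]; print(s["time"],s["ee_pos"],np.degrees(np.arctan2(R[1,0],R[0,0])),s["qpos"].round(1),s["grip_width"])
for r in redregs(im):
    cn=max(cv2.findContours(r[2],0,1)[0],key=cv2.contourArea); W=np.array([plane(c,q[0],.003)[:2]*1e3 for q in cn],np.float32); m=cv2.minAreaRect(W); print(r[1],np.round(m[0],1),np.round(m[1],1),round(m[2],1))
T=np.array([.5445,.0423,s["ee_pos"][2]]); print("delta tool",(R.T@(T-s["ee_pos"])/.03).round(3))
g=cv2.cvtColor(im,cv2.COLOR_RGB2GRAY)
for x in(318,332): print([(r,int(g[r,x])) for r in range(215,260,3)])
E
```

```text
32.85 [0.54329328 0.04195764 0.20171697] 9.850549293899363 [  6.2  18.8 -19.7 103.7   7.3  58.8 -96.4] 0.0365394144028536
[  164     0   324   286 45207] [578.2  48.4] [261.6 299.9] 9.8
[ 287   21   78   84 6287] [659.7  62.4] [65.8 65.5] 9.7
[ 178  136   77   79 1287] [551.3 142.8] [75.1 56.6] 41.2
[397 137  73  76 839] [586.2 -45.8] [47.5 75. ] 64.7
[314 183  23  23 403] [545.9  43.1] [21.2 21.8] 36.4
delta tool [ 0.042 -0.004 -0.   ]
[(215, 69), (218, 68), (221, 68), (224, 69), (227, 69), (230, 68), (233, 42), (236, 178), (239, 176), (242, 176), (245, 176), (248, 175), (251, 175), (254, 175), (257, 173)]
[(215, 79), (218, 80), (221, 81), (224, 80), (227, 80), (230, 69), (233, 59), (236, 176), (239, 175), (242, 175), (245, 176), (248, 177), (251, 177), (254, 177), (257, 180)]
```

```bash
python3 - <<'E'
from h import *
s=dict(np.load("w14.npz"));c=cam("wrist",s);R=s["tcp_rot"];im=cv2.imread("pics/w14.png")
def tool(u,z): return (R.T@(plane(c,u,s["ee_pos"][2]-z)-s["ee_pos"])*1e3).round(1)
P=lambda t: proj(c,R@np.array(t)+s["ee_pos"]).round(1)
print("expected far corners",P((.0634,-.019,-.0134)),P((.0634,.019,-.0134)),"low",P((.0634,0,.0046)))
for x in(300,325,350): print(x,[(r,im[r,x].tolist()) for r in range(130,182,3)])
for r in (180,210):print(r,[(x,im[r,x].tolist()) for x in list(range(262,284,2))+list(range(366,392,2))])
E
```

```text
expected far corners [273.2 161.6] [379.3 161.6] low [326.1 155.4]
300 [(130, [81, 71, 251]), (133, [80, 71, 250]), (136, [79, 69, 250]), (139, [79, 67, 250]), (142, [70, 62, 232]), (145, [68, 59, 231]), (148, [63, 56, 218]), (151, [66, 60, 228]), (154, [40, 36, 95]), (157, [40, 37, 86]), (160, [48, 43, 78]), (163, [63, 59, 79]), (166, [80, 74, 86]), (169, [81, 77, 82]), (172, [81, 76, 80]), (175, [80, 72, 77]), (178, [67, 63, 65]), (181, [68, 64, 66])]
325 [(130, [102, 92, 254]), (133, [99, 91, 254]), (136, [98, 89, 253]), (139, [96, 87, 254]), (142, [94, 82, 253]), (145, [92, 80, 254]), (148, [57, 50, 182]), (151, [54, 47, 180]), (154, [25, 24, 49]), (157, [28, 26, 46]), (160, [43, 38, 50]), (163, [61, 55, 61]), (166, [80, 75, 79]), (169, [79, 72, 77]), (172, [80, 74, 78]), (175, [80, 74, 78]), (178, [81, 74, 80]), (181, [78, 74, 79])]
350 [(130, [91, 80, 254]), (133, [86, 75, 254]), (136, [84, 71, 253]), (139, [81, 68, 253]), (142, [81, 68, 253]), (145, [82, 67, 254]), (148, [75, 65, 253]), (151, [78, 68, 255]), (154, [21, 20, 42]), (157, [27, 26, 49]), (160, [45, 41, 61]), (163, 
[... 497 characters left out ...]
76, [63, 60, 126]), (378, [83, 76, 245]), (380, [84, 77, 240]), (382, [85, 78, 239]), (384, [88, 81, 240]), (386, [88, 80, 240]), (388, [90, 82, 240]), (390, [92, 86, 240])]
210 [(262, [33, 27, 134]), (264, [31, 25, 139]), (266, [33, 28, 139]), (268, [33, 28, 138]), (270, [31, 26, 137]), (272, [33, 26, 138]), (274, [33, 24, 141]), (276, [27, 26, 21]), (278, [43, 38, 43]), (280, [55, 51, 54]), (282, [68, 61, 66]), (366, [84, 78, 108]), (368, [85, 80, 109]), (370, [77, 72, 104]), (372, [66, 62, 97]), (374, [61, 58, 93]), (376, [59, 55, 146]), (378, [62, 58, 161]), (380, [75, 67, 240]), (382, [62, 59, 158]), (384, [75, 68, 240]), (386, [76, 69, 236]), (388, [75, 68, 235]), (390, [76, 69, 236])]
```

Call:
jog_arm:
  series:
    - [0.02, 0, 0.9, 0, 0, 0]
    - [0, 0, 1, 0, 0, 0]
    - [0, 0, 1, 0, 0, 0]
    - [0, 0, 1, 0, 0, 0]
    - [0, 0, 1, 0, 0, 0]
    - [0, 0, 0.8, 0, 0, 0]
    - [0, 0, 0.4, 0, 0, 0]
    - [0, 0, 0.2, 0, 0, 0]
    - [0, 0, 0, 0, 0, 0]
    - [0, 0, 0, 0, 0, 0]
    - [0, 0, 0, 0, 0, 0]

```text
time: 34.0
ee_pos: [0.5449, 0.042, 0.014]
tcp_rot: [[0.986, 0.168, 0.002], [0.168, -0.986, 0.0], [0.002, 0.0, -1.0]]
wrist_force: [-0.2, -0.6, -1.5]
grip_width: 0.0365
gripper_force: 61.3
```

Call:
jog_arm:
  series:
    - [-0.03, 0, 0.1, 0, 0, 0]
    - [0, 0, 0.07, 0, 0, 0]
    - [0, 0, 0, 0, 0, 0]
    - [0, 0, 0, 0, 0, 0]

```text
time: 34.4
ee_pos: [0.5431, 0.0418, 0.0078]
tcp_rot: [[0.986, 0.168, -0.0], [0.168, -0.986, -0.0], [-0.0, 0.0, -1.0]]
wrist_force: [-0.3, 0.3, -1.3]
grip_width: 0.0363
gripper_force: 61.3
```

Call:
jog_arm:
  series:
    - [0.02, 0, 0, 0, 0, 0]
    - [0, 0, 0.015, 0, 0, 0]
    - [0, 0, 0, 0, 0, 0]
    - [0, 0, 0, 0, 0, 0]

```text
time: 34.8
ee_pos: [0.544, 0.0419, 0.0075]
tcp_rot: [[0.986, 0.168, 0.0], [0.168, -0.986, 0.0], [0.0, 0.0, -1.0]]
wrist_force: [0.5, -0.0, 1.9]
grip_width: 0.0364
gripper_force: 61.5
```

Call:
jog_arm:
  series:
    - [0, 0, 0, 0, 0, 0]
    - [0, 0, 0, 0, 0, 0]
  claw: 0.47

```text
time: 35.0
ee_pos: [0.5437, 0.0419, 0.0073]
tcp_rot: [[0.986, 0.168, -0.0], [0.168, -0.986, -0.0], [-0.0, 0.0, -1.0]]
wrist_force: [0.1, -1.3, -0.1]
grip_width: 0.0402
gripper_force: 0.0
```

Call:
jog_arm:
  series:
    - [0, 0, 0, 0, 0, 0]
    - [0, 0, 0, 0, 0, 0]
    - [0, 0, 0, 0, 0, 0]
  claw: 0.6

```text
time: 35.3
ee_pos: [0.5437, 0.0419, 0.0073]
tcp_rot: [[0.986, 0.168, -0.0], [0.168, -0.986, -0.0], [-0.0, -0.0, -1.0]]
wrist_force: [-0.0, -0.3, -0.3]
grip_width: 0.0515
gripper_force: 0.0
```

Call:
jog_arm:
  series:
    - [0, 0, -0.5, 0, 0, 0]
    - [0, 0, -1, 0, 0, 0]
    - [0, 0, -1, 0, 0, 0]
    - [0, 0, -1, 0, 0, 0]
    - [0, 0, -1, 0, 0, 0]
    - [0, 0, -1, 0, 0, 0]
    - [0, 0, -0.9, 0, 0, 0]
    - [0, 0, 0, 0, 0, 0]
    - [0, 0, 0, 0, 0, 0]
  claw: 1

```text
time: 36.2
ee_pos: [0.5439, 0.0419, 0.2007]
tcp_rot: [[0.986, 0.168, 0.002], [0.168, -0.986, -0.0], [0.002, 0.0, -1.0]]
wrist_force: [0.3, 0.6, -0.1]
grip_width: 0.0856
gripper_force: 0.0
```

```bash
python3 - <<'E'
from h import *
s,im,c=shot("w15"); R=s["tcp_rot"]; print(s["time"],s["ee_pos"],s["qpos"].round(1))
C=np.array([.5429,.0420,0]);a=np.radians(9.65);ax=np.array([np.cos(a),np.sin(a),0]);ay=np.array([-np.sin(a),np.cos(a),0])
g=im[:,:,0].astype(int)  # red channel: mat bright, remote dark
for d in(-.05,0,.05): # across
    for sgn in(1,-1):
        v=[]
        for t in np.arange(.010,.034,.0005):
            u=proj(c,C+[0,0,.003]+ax*d+ay*sgn*t); v.append(int(im[int(round(u[1])),int(round(u[0])),0]))
        print("across",d,sgn,v[::2])
for sgn in(1,-1):
    for off in (-.012,.012):
        v=[]
        for t in np.arange(.056,.080,.0005):
            u=proj(c,C+[0,0,.003]+ax*sgn*t+ay*off); v.append(int(im[int(round(u[1])),int(round(u[0])),0]))
        print("along",sgn,off,v[::2])
E
```

```text
36.2 [0.5438986  0.04188278 0.20066774] [  6.4  18.9 -19.9 103.8   7.5  58.5 -96.7]
across -0.05 1 [202, 203, 207, 194, 84, 84, 52, 59, 58, 54, 58, 113, 123, 136, 125, 141, 172, 110, 112, 115, 116, 116, 116, 118]
across -0.05 -1 [205, 205, 207, 203, 129, 45, 52, 54, 51, 51, 77, 111, 107, 105, 131, 203, 112, 137, 138, 138, 137, 138, 138, 138]
across 0 1 [175, 175, 177, 182, 151, 65, 40, 40, 35, 32, 53, 116, 120, 117, 113, 132, 180, 115, 117, 114, 109, 227, 230, 226]
across 0 -1 [125, 126, 128, 126, 88, 74, 77, 70, 72, 74, 84, 102, 103, 102, 116, 131, 107, 102, 117, 190, 189, 187, 188, 187]
across 0.05 1 [98, 100, 103, 102, 105, 105, 107, 109, 102, 94, 119, 246, 245, 245, 179, 243, 218, 240, 242, 242, 242, 237, 234, 229]
across 0.05 -1 [80, 78, 76, 77, 75, 74, 75, 70, 47, 68, 179, 232, 227, 220, 144, 251, 245, 243, 243, 244, 244, 243, 243, 243]
along 1 -0.012 [91, 92, 95, 97, 100, 102, 105, 95, 92, 102, 219, 249, 245, 245, 230, 246, 239, 245, 245, 245, 245, 245, 245, 245]
along 1 0.012 [120, 120, 124, 126, 128, 130, 129, 125, 123, 129, 223, 247, 244, 244, 231, 246, 238, 245, 245, 244, 245, 245, 245, 244]
along -1 -0.012 [66, 44, 47, 45, 46, 45, 42, 44, 44, 43, 43, 41, 38, 36, 27, 145, 125, 125, 133, 134, 134, 132, 134, 132]
along -1 0.012 [76, 51, 54, 54, 52, 52, 52, 49, 49, 49, 49, 48, 49, 46, 38, 145, 118, 118, 133, 134, 134, 133, 134, 133]
```

Call:
jog_arm:
  series:
    - [-0.4, 0.95, 0, 0, 0, 0]
    - [-0.4, 0.98, 0, 0, 0, 0]
    - [-0.4, 0.98, 0, 0, 0, 0]
    - [-0.4, 0.98, 0, 0, 0, 0]
    - [-0.4, 0.98, 0, 0, 0, 0]
    - [-0.4, 0.98, 0, 0, 0, 0]
    - [-0.4, 0.98, 0, 0, 0, 0]
    - [-0.4, 0.98, 0, 0, 0, 0]
    - [-0.4, 0.98, 0, 0, 0, 0]
    - [-0.4, 0.98, 0, 0, 0, 0]
    - [-0.4, 0.98, 0, 0, 0, 0]
    - [-0.4, 0.98, 0, 0, 0, 0]

```text
time: 37.45
ee_pos: [0.4598, -0.3299, 0.1981]
tcp_rot: [[0.986, 0.168, -0.002], [0.168, -0.986, 0.001], [-0.002, -0.002, -1.0]]
wrist_force: [0.6, -0.2, -0.0]
grip_width: 0.0855
gripper_force: 0.0
```

Call:
jog_arm:
  series:
    - [-0.4, 0.98, 0, 0, 0, 0]
    - [-0.4, 0.98, 0, 0, 0, 0]
    - [-0.25, 0.98, 0, 0, 0, 0]
    - [0, 0.2, 0, 0, 0, 0]
    - [0, 0, 0, 0, 0, 0]
    - [0, 0, 0, 0, 0, 0]

```text
time: 38.05
ee_pos: [0.4459, -0.4258, 0.1984]
tcp_rot: [[0.986, 0.169, -0.001], [0.169, -0.986, 0.002], [-0.001, -0.002, -1.0]]
wrist_force: [0.8, -0.9, 0.3]
grip_width: 0.0852
gripper_force: 0.0
```

```bash
python3 - <<'E'
from h import *
s,im,c=shot("w16"); R=s["tcp_rot"]; print(s["time"],s["ee_pos"],s["qpos"].round(1))
h=cv2.cvtColor(im,cv2.COLOR_RGB2HSV)
for lo,hi in(((18,90,40),(34,255,255)),((18,90,120),(34,255,255)),((24,200,120),(34,255,255))):
  for b in blobs(im,lo,hi,amin=300)[:2]:
    cn=max(cv2.findContours(b[2],0,1)[0],key=cv2.contourArea); print(b[1],b[0].round(1))
    W=np.array([plane(c,q[0],.046)[:2]*1e3 for q in cn],np.float32); m=cv2.minAreaRect(W); print("  ",np.round(m[0],1),np.round(m[1],1),round(m[2],1))
    ap=cv2.approxPolyDP(cn,6,True)[:,0]; print("  ",ap.tolist())
E
```

```text
38.05 [ 0.44587735 -0.4257585   0.19844768] [ 44.9  24.7  -7.8  94.4   3.7  61.2 -44.2]
[ 290  163   76   79 4756] [327.6 201.8]
   [ 451.7 -425.9] [62.2 57.3] 18.7
   [[351, 163], [300, 170], [290, 179], [302, 241], [364, 231]]
[ 290  168   74   74 3633] [326.6 203. ]
   [ 449.4 -426.8] [56.9 57. ] 18.7
   [[356, 169], [290, 179], [302, 240], [363, 231], [362, 221], [333, 224], [324, 217], [326, 194], [363, 214]]
```

Call:
jog_arm:
  series:
    - [0.11, 0.05, 0.5, 0, 0, -0.039]
    - [0, 0, 0.5, 0, 0, -0.039]
    - [0, 0, 1, 0, 0, 0]
    - [0, 0, 1, 0, 0, 0]
    - [0, 0, 1, 0, 0, 0]
    - [0, 0, 1, 0, 0, 0]
    - [0, 0, 0.6, 0, 0, 0]
    - [0, 0, 0.35, 0, 0, 0]
    - [0, 0, 0, 0, 0, 0]
    - [0, 0, 0, 0, 0, 0]

```text
time: 39.1
ee_pos: [0.4499, -0.4281, 0.0217]
tcp_rot: [[0.947, 0.32, 0.001], [0.32, -0.947, -0.0], [0.001, 0.001, -1.0]]
wrist_force: [0.5, -0.8, -0.3]
grip_width: 0.0851
gripper_force: 0.0
```

Call:
jog_arm:
  series:
    - [0, 0, 0, 0, 0, 0]
    - [0, 0, 0, 0, 0, 0]
    - [0, 0, 0, 0, 0, 0]
    - [0, 0, 0, 0, 0, 0]
    - [0, 0, 0, 0, 0, 0]
    - [0, 0, 0, 0, 0, 0]
    - [0, 0, 0, 0, 0, 0]
  claw: 0

```text
time: 39.8
ee_pos: [0.4499, -0.4289, 0.0224]
tcp_rot: [[0.948, 0.319, 0.002], [0.319, -0.948, -0.001], [0.001, 0.002, -1.0]]
wrist_force: [-1.8, 1.1, 6.2]
grip_width: 0.0565
gripper_force: 64.7
```

Call:
jog_arm:
  series:
    - [0, 0, -0.8, 0, 0, 0]
    - [0, 0, -1, 0, 0, 0]
    - [0, 0, -1, 0, 0, 0]
    - [0, 0, -1, 0, 0, 0]
    - [0, 0, -1, 0, 0, 0]
    - [0.4, -0.45, -1, 0, 0, 0]
    - [0.85, -0.95, -0.2, 0, 0, 0]
    - [0.85, -0.95, 0, 0, 0, 0]
    - [0.85, -0.95, 0, 0, 0, 0]
    - [0.85, -0.95, 0, 0, 0, 0]
    - [0.85, -0.95, 0, 0, 0, 0]
    - [0.85, -0.95, 0, 0, 0, 0]

```text
time: 41.0
ee_pos: [0.5469, -0.1994, 0.2013]
tcp_rot: [[0.948, 0.319, 0.0], [0.319, -0.948, -0.0], [0.0, 0.0, -1.0]]
wrist_force: [1.2, -0.8, -2.2]
grip_width: 0.0564
gripper_force: 64.7
```

Call:
jog_arm:
  series:
    - [0.85, -0.95, 0, 0, 0, 0]
    - [0.85, -0.95, 0, 0, 0, 0]
    - [0.85, -0.95, 0, 0, 0, 0]
    - [0.85, -0.95, 0, 0, 0, 0]
    - [0.85, -0.95, 0, 0, 0, 0]
    - [0.85, -0.95, 0, 0, 0, 0]
    - [0.85, -0.95, 0, 0, 0, 0]
    - [0.4, -0.5, 0, 0, 0, 0.0395]
    - [0, 0, 0, 0, 0, 0.0395]
    - [0, 0, 0, 0, 0, 0]
    - [0, 0, 0, 0, 0, 0]
    - [0, 0, 0, 0, 0, 0]

```text
time: 42.2
ee_pos: [0.6587, 0.0623, 0.201]
tcp_rot: [[0.986, 0.166, 0.0], [0.166, -0.986, -0.0], [0.0, 0.001, -1.0]]
wrist_force: [0.1, -0.7, -2.7]
grip_width: 0.0564
gripper_force: 64.7
```

```bash
python3 - <<'E'
from h import *
s,im,c=shot("w17"); R=s["tcp_rot"]; print(s["time"],s["ee_pos"],np.degrees(np.arctan2(R[1,0],R[0,0])),s["qpos"].round(1),s["grip_width"])
print("delta",(R.T@(np.array([.6593,.0618,s["ee_pos"][2]])-s["ee_pos"])/.03).round(3))
for b in blobs(im,(18,90,60),(34,255,255),amin=1000)[:2]:
    cn=max(cv2.findContours(b[2],0,1)[0],key=cv2.contourArea); print(b[1],b[0].round(1),cv2.approxPolyDP(cn,6,True)[:,0].tolist())
    W=np.array([(R.T@(plane(c,q[0],s["ee_pos"][2]+.0236)-s["ee_pos"]))[:2]*1e3 for q in cn],np.float32); m=cv2.minAreaRect(W);print(np.round(m[0],1),np.round(m[1],1),round(m[2],1),W.min(0),W.max(0))
for r in redregs(im): print(r[1])
E
```

```text
42.2 [0.65867783 0.06226192 0.20102352] 9.584054793643114 [  1.   29.5 -15.6  87.1   8.4  64.5 -96.7] 0.056426140008090625
delta [0.018 0.019 0.   ]
[  248   229   156   161 22862] [325.5 310. ] [[269, 231], [248, 268], [259, 388], [392, 388], [403, 268], [382, 231]]
[ 6.5 -0.4] [69.6 57.2] 0.0 [-28.251347 -29.051968] [41.33542  28.184391]
[ 260  137  132   14 1821] [325.9 143.5] [[260, 139], [261, 150], [390, 150], [391, 143]]
[70.6 -0.2] [ 4.1 42.5] 0.0 [ 68.57026  -21.488577] [72.705    21.029259]
[  181   119   291   178 21677]
[ 291  163   70   66 4486]
[191 255  58  38 534]
[402 255  60  30 564]
```

Call:
jog_arm:
  series:
    - [0.01, 0.02, 0.9, 0, 0, 0]
    - [0, 0, 1, 0, 0, 0]
    - [0, 0, 1, 0, 0, 0]
    - [0, 0, 1, 0, 0, 0]
    - [0, 0, 0.9, 0, 0, 0]
    - [0, 0, 0.6, 0, 0, 0]
    - [0, 0, 0.3, 0, 0, 0]
    - [0, 0, 0, 0, 0, 0]
    - [0, 0, 0, 0, 0, 0]
    - [0, 0, 0, 0, 0, 0]

```text
time: 43.25
ee_pos: [0.6601, 0.0628, 0.0313]
tcp_rot: [[0.986, 0.166, 0.002], [0.166, -0.986, 0.0], [0.002, 0.0, -1.0]]
wrist_force: [0.6, -0.2, -1.8]
grip_width: 0.0569
gripper_force: 64.7
```

Call:
jog_arm:
  series:
    - [-0.035, 0.03, 0.1, 0, 0, 0]
    - [0, 0, 0.07, 0, 0, 0]
    - [0, 0, 0, 0, 0, 0]
    - [0, 0, 0, 0, 0, 0]

```text
time: 43.65
ee_pos: [0.6586, 0.0615, 0.0254]
tcp_rot: [[0.986, 0.166, 0.001], [0.166, -0.986, -0.0], [0.001, 0.0, -1.0]]
wrist_force: [-1.4, -1.6, 4.0]
grip_width: 0.0567
gripper_force: 65.4
```

Contact made; release in steps and rise.

Call:
jog_arm:
  series:
    - [0.01, 0, -0.015, 0, 0, 0]
    - [0, 0, 0, 0, 0, 0]

```text
time: 43.85
ee_pos: [0.6586, 0.0615, 0.0254]
tcp_rot: [[0.986, 0.166, 0.0], [0.166, -0.986, -0.0], [0.0, 0.0, -1.0]]
wrist_force: [-1.0, -1.0, 4.5]
grip_width: 0.0569
gripper_force: 65.3
```

Call:
jog_arm:
  series:
    - [0, 0, 0, 0, 0, 0]
    - [0, 0, 0, 0, 0, 0]
  claw: 0.71

```text
time: 44.05
ee_pos: [0.6585, 0.062, 0.0249]
tcp_rot: [[0.986, 0.166, -0.0], [0.166, -0.986, 0.0], [-0.0, -0.0, -1.0]]
wrist_force: [-1.1, 0.4, 0.0]
grip_width: 0.0606
gripper_force: 0.0
```

Call:
jog_arm:
  series:
    - [0, 0, 0, 0, 0, 0]
    - [0, 0, 0, 0, 0, 0]
    - [0, 0, 0, 0, 0, 0]
  claw: 0.85

```text
time: 44.35
ee_pos: [0.6585, 0.0619, 0.0251]
tcp_rot: [[0.986, 0.166, -0.0], [0.166, -0.986, 0.0], [-0.0, -0.0, -1.0]]
wrist_force: [-0.4, -0.9, 0.1]
grip_width: 0.0724
gripper_force: 0.0
```

Call:
jog_arm:
  series:
    - [0, 0, -0.5, 0, 0, 0]
    - [0, 0, -1, 0, 0, 0]
    - [0, 0, -1, 0, 0, 0]
    - [0, 0, -1, 0, 0, 0]
    - [0, 0, -1, 0, 0, 0]
    - [0, 0, -1, 0, 0, 0]
    - [0, 0, -1, 0, 0, 0]
    - [0, 0, 0, 0, 0, 0]
    - [0, 0, 0, 0, 0, 0]

```text
time: 45.25
ee_pos: [0.6589, 0.0619, 0.222]
tcp_rot: [[0.986, 0.166, 0.003], [0.166, -0.986, 0.0], [0.003, 0.0, -1.0]]
wrist_force: [0.4, 0.2, 0.1]
grip_width: 0.0722
gripper_force: 0.0
```

```bash
python3 - <<'E'
from h import *
s,im,c=shot("w18"); R=s["tcp_rot"]; print(s["time"],s["ee_pos"])
C=np.array([.6595,.0618,0]);a=np.radians(9.65);M=np.array([[np.cos(a),np.sin(a)],[-np.sin(a),np.cos(a)]])
for b in blobs(im,(18,90,60),(34,255,255),amin=1000)[:2]:
    cn=max(cv2.findContours(b[2],0,1)[0],key=cv2.contourArea); 
    for z in(.049,.003):
        W=np.array([M@(plane(c,q[0],z)-C)[:2]*1e3 for q in cn],np.float32);m=cv2.minAreaRect(W);print(z,"min",W.min(0).round(1),"max",W.max(0).round(1),round(m[2],1))
for r in redregs(im,300):
    cn=max(cv2.findContours(r[2],0,1)[0],key=cv2.contourArea);W=np.array([M@(plane(c,q[0],.003)-C)[:2]*1e3 for q in cn]);print(r[1],W.min(0).round(1),W.max(0).round(1))
# others from fixed cams: green can, puck, shaker unchanged; blue can top
t=grab_frame("top");sc=grab_frame("scene");cv2.imwrite("pics/top2.png",t[:,:,::-1]);cv2.imwrite("pics/scene2.png",sc[:,:,::-1])
t0=cv2.imread("pics/top0.png")[:,:,::-1].copy();s0=cv2.imread("pics/scene0.png")[:,:,::-1].copy()
for n,lo,hi,bt,bs in(("green",(60,60,60),(95,255,255),(390,160,430,205),(280,320,312,380)),("shaker",(0,0,150),(180,50,255),(190,240,217,270),(365,155,386,175)),("puck",(0,0,0),(180,255,60),(402,225,440,260),(218,310,255,350))):
    print(n,[[x[0][0].round(1) for x in(blobs(i,lo,hi,bx),) if x] for i,bx in((t0,bt),(t,bt),(s0,bs),(sc,bs))])
cs=cam("scene")
print("can",[ (b[0].round(1),b[1][2:]) for b in blobs(sc,(100,80,40),(125,255,255),(340,165,390,240))],proj(cs,(.545,.149,.152)))
E
```

```text
45.25 [0.65887716 0.06185656 0.22196355]
0.049 min [-29.4 -28. ] max [31.9 29.1] 89.9
0.003 min [-45.3 -32.1] max [24.9 33.2] 89.9
0.049 min [ 48.2 -52.3] max [59.1 52.9] 89.9
0.003 min [ 43.5 -59.9] max [56.  60.5] 89.9
[  188   120   276   256 33498] [-228.  -149.4] [ 70.9 150.2]
[293 161  66  15 504] [ 17.8 -32.2] [31.8 33.1]
[304 237  44 111 931] [-187.5  -23.2] [-48.7  24.2]
[197 248  68  59 839] [-132.    68.6] [-61.  143.3]
[387 248  68  55 781] [-127.2 -141.8] [-61.4 -67.7]
green [[array([414.8, 176.3])], [array([414.8, 176.2])], [array([293.6, 336.9])], [array([293.6, 336.9])]]
shaker [[array([200.8, 253.1])], [array([200.6, 252.9])], [array([376.4, 162.5])], [array([370. , 161.9])]]
puck [[array([420. , 240.7])], [array([420. , 240.8])], [array([236. , 326.7])], [array([236. , 326.7])]]
can [(array([361.4, 208.8]), array([ 23,  42, 711], dtype=int32)), (array([363.2, 184.4]), array([ 17,  13, 172], dtype=int32))] [363.48022896 184.99186433]
```

```bash
python3 -c "
from rig import ticket; print(ticket.sign_off())"
```

```text
the job is handed in; nothing more can be done
None
```

The job is handed in at about 45 s: coaster, blue can, jar, remote and tin are each within about 1 mm of their outline centres by camera measurement, and the green can and speaker had not moved; the shaker had not moved in the top view, but its scene-view reading was about 6 pixels off and was not checked further.

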